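Fit up cut stubs on their chalked bases

ROBOT

A 6-joint arm with a two-finger parallel gripper is mounted at the origin on the work surface. World frame = base frame: x ahead of the robot, y to its left, z up, the work surface at z = 0. Lengths are in mm, angles in rad, forces in N, time in s.
With the tool pointing down it reaches from about 300 to 775 mm from the base axis. Payload 14.6 kg.
Tool frame: the origin (TCP) lies on the centre line of the jaws, within the pads' length; the fingertips stand manip.tcp_to_tips ahead of it and the grasp point (between the pads) lies 5 mm behind it (manip.tcp_to_tips is the distance from the TCP to the fingertips, in mm); z points along the fingers, y is the direction in which the jaws open and shut (so a half turn about z gives the same grasp; the last joint's range is limited). The gripper opens to 94 mm and grips with 3 to 60 N. Pads are 16 mm wide; open, the fingers measure 119 mm over their backs; the gripper's body (75 mm by 177 mm) begins 78 mm behind the grasp point.
Start: joints at [-1.367, 0.3, 1.521, -0, 1.321, -0.067], TCP at [147.12, -529.948, 219.446] pointing down, gripper open.
Joint ranges: [-3.03, 3.03], [-0.79, 2.21], [0.23, 2.52], [-1.04, 4.18], [0, 3.07], [-2.55, 2.55]. Speed limits (rad/s): [2.22, 2.22, 2.57, 3.14, 3.14, 3.14].

INTERFACE

Orientations are given as [roll, pitch, yaw] about the fixed x, y, z axes, in that order (R = Rz(yaw) Ry(pitch) Rx(roll)).
In Python, from cell import manip, optics, workorder gives the robot as it stands. The module is installed in compiled form; this text tells all that it offers.
- The arm moves only by the tool jog_arm, never from a script. Its argument "deltas" is text: rows parted by semicolons, each of 5 numbers parted by spaces: the shift along the tool's x, y, z in mm, then the turn about the tool's z in rad, then the finger opening in mm, from 0 to 94. In form: tx ty tz twist grip; .... A call has exactly 10 rows; each row is the pose to reach, as a shift and turn from the pose commanded when the call began, along the tool's axes at that moment; what a row does not reach only later rows make up. A row lasts 1/8 s, in which the tool goes at most 62.5 mm and 10.7 degrees, less where a joint would pass 70% of its speed; a pose out of reach is approached as far as the arm can. A call with a gripper value outside its range is refused whole. The fingers move at their own pace and stop on an object; "squeeze" is the grip in N (left out, the last holds). Time passes only in rows, so rows that repeat a pose let the fingers close, or fill a call up. It gives the time, the measured TCP pose, the force and the opening at its end, in the units of the state.
- manip.read_state(): the state, without advancing time (a new reading comes with each control period).
- optics.camera(name): name is "scene" or "top" or "wrist"; returns (picture, depth): 400x640x3 uint8, red, green, blue; 400x640 float32, mm along the optical axis (not along the pixel's ray), 0 where there is no reading.
- optics.get_calibration(name): a dict with "intrinsics" (3x3 intrinsics, pixels), "R" (3x3) and "t" (3): a world point X has camera coordinates R X + t; the wrist camera has in their place "hand_eye" (4x4, takes a point from camera to tool coordinates, whose origin is the TCP and whose axes are the flange's). Camera axes: x right, y down, z forward; pixel columns grow to the right and rows downward; lengths in mm; the calibration is good to about 2 mm. A picture is of the moment at which its call begins: read the wrist's pose just before it. get_calibration takes no time and is no camera call.
- workorder.sign_off(): hands the job in, once; it reports no verdict.
The state is a dict: "clock": time; "joints": joint angles; "qd": joint speeds; "effort": joint torques, N m; "eef_pos": TCP position; "eef_rot": TCP orientation; "wrist_force": force on the tool from outside, world axes, zero at the start; "moment": the same for the moment, N m; "finger_gap": finger opening in mm.
Only numpy, scipy, OpenCV 4.12 (cv2) and the standard library are available. Lean on these libraries where they do the work, as an engineer would, in place of code of your own. Each camera call takes 0.05 s, during which the arm holds its last target.

TASK

Get the four steel stubs ready for tack welding: stand each one upright, squarely on the white chalk outline that matches its foot - the two round tubes on the circles of their size, the rectangular tube on the rectangle, and the U-channel on the U outline on the turntable, open side the same way as the drawn U. The turntable turns freely: leave it at the angle where it stands, and set every stub down gently, without dropping or ramming it.

Things in the scene. Friction and masses are not known exactly. Their poses are not given: they have to be found in the camera images.
- big_tube: loose bright steel stub standing upright, open at both ends, 50 mm tall; origin at the centre of its foot, z up; 0.15 to 0.4 kg; round tube, 56 mm outside diameter, 5 mm wall.
- small_tube: loose bright steel stub standing upright, open at both ends, 50 mm tall; origin at the centre of its foot, z up; 0.15 to 0.4 kg; round tube, 36 mm outside diameter, 5 mm wall.
- box_tube: loose bright steel stub standing upright, open at both ends, 50 mm tall; origin at the centre of its foot, z up; 0.15 to 0.4 kg; rectangular tube, outside 60 mm along its x and 30 mm along its y, 4 mm wall.
- channel: loose bright steel stub standing upright, open at both ends, 50 mm tall; origin at the centre of its foot, z up; 0.15 to 0.4 kg; U-channel standing on end, outside 50 mm along its y and 38 mm along its x, 6 mm thick; the web (closed back) is on its -x side, the open side faces its +x, and its two flanges are the outer faces at y = +25 and -25 mm; the origin is the centre of the 38 x 50 mm outer rectangle.
- plate_big_circle: fixed rusty-brown steel base plate 100 x 100 mm, 8 mm thick, lying on the table; origin at the centre of its underside, z up; a chalk circle for the 56 mm tube is centred on its top.
- plate_small_circle: fixed rusty-brown steel base plate 100 x 100 mm, 8 mm thick, lying on the table; origin at the centre of its underside, z up; a chalk circle for the 36 mm tube is centred on its top.
- plate_rectangle: fixed rusty-brown steel base plate 100 x 100 mm, 8 mm thick, lying on the table; origin at the centre of its underside, z up; a chalk rectangle for the 60 x 30 mm tube is centred on its top, its long side along the plate's x (the tube may stand either way round).
- disc: dark grey steel turntable disc, 150 mm diameter, 10 mm thick, top face 50 mm above the table, on a fixed blue foot (at most 120 mm diameter, narrower than the disc). It turns freely about its vertical axis with only a trace of friction (about 0.012 N m, no detents); origin at the centre of its top face, z up, and its x and y turn with it. A chalk outline of the U-channel's foot lies off its centre, on its -x side, with the open side of the U towards the disc's centre.
- disc_mark (a point): the centre of the chalk U (of its 38 x 50 mm outer rectangle) on the disc's top face, 35 mm from the disc's axis on its -x side; axes as the disc's: a rightly placed channel has its x, y and z along these.
Mind the look-alikes: they are no part of the job. Leave any yellow look-alike of the box_tube alone.

How it is judged:
By the outcome, as a careful person would: the job done as asked, in the order asked, and still so for the second after the job is handed in, with the robot touching nothing.
It also fails if it takes over 112 s, if anything falls off the work surface, if the arm or the gripper's body presses on something with over 40 N, if the wrist force passes 120 N, or if a joint passes its speed limit or range.

## Working session

There is one attempt and no reset: what is moved stays moved. The work goes in short steps, Python scripts to look and compute and a tool call to move; the robot and the scene stay as the last step left them, time stands still between calls to the robot, and variables do not carry over. Pictures are saved under pics/ and viewed, and the job is handed in when it is done.

Besides the shell and the picture viewer there is one more tool, called after "Emit:" as name(argument=value, ...), one argument or row to a line, values as JSON. jog_arm: Moves the arm, as the interface text tells. Its arguments: {"type":"object","properties":{"deltas":{"type":"string"},"squeeze":{"type":"number"}},"required":["deltas"]}

```bash
mkdir -p pics; cat > h.py <<'E'
import numpy as np, cv2
from cell import manip, optics, workorder
def grab(n,tag):
    s=manip.read_state(); p,d=optics.camera(n)
    cv2.imwrite(f'pics/{tag}.png',p[:,:,::-1]); np.savez(f'{tag}.npz',p=p,d=d,pos=s['eef_pos'],rot=s['eef_rot'])
    return p,d,s
E
python3 - <<'E'
from h import *
print(manip.read_state(), manip.tcp_to_tips)
for n in ['scene','top','wrist']:
    grab(n,n+'0'); print(n,optics.get_calibration(n))
E
```

```text
{'clock': 0.0, 'joints': array([-1.36661799e+00,  3.00448557e-01,  1.52158510e+00,  9.04789065e-06,
        1.32068280e+00, -6.65891990e-02]), 'qd': array([-7.08889890e-04,  6.03319862e-04,  2.83496183e-04,  2.37599225e-06,
       -2.26589289e-04,  1.05615848e-03]), 'effort': array([-4.24569644e-04, -5.31802511e+01, -3.52738237e+01,  7.08405278e-02,
        2.44555034e-02, -7.83539804e-05]), 'eef_pos': array([ 147.06458502, -529.72036123,  218.8969816 ]), 'eef_rot': array([-3.14047192e+00, -8.35227691e-05,  2.70765249e-01]), 'wrist_force': array([ 0.46114113, -0.2773069 ,  0.39167355]), 'moment': array([-0.0067333 , -0.0027907 , -0.02447473]), 'finger_gap': 94.11810884447873} 14.0
scene {'intrinsics': array([[423.6215977 ,   0.        , 328.75816381],
       [  0.        , 423.6215977 , 200.86030807],
       [  0.        ,   0.        ,   1.        ]]), 'R': array([[ 0.88225381,  0.47053181, -0.01510066],
       [ 0.38767852, -0.74435257, -0.54373212],
       [-0.26708348,  0.47385553, -0.83912297]]), 't': array([-443.4256739 , -138.44575386, 1111.22342573])}
top {'intrinsics': array
[... 189 characters left out ...]
-0.01464878],
       [-0.98693488,  0.02301992, -0.15946668],
       [ 0.15975178,  0.01111655, -0.98709462]]), 't': array([   6.28940164,  488.54873647, 1270.7265994 ])}
wrist {'intrinsics': array([[349.11609122,   0.        , 313.35991657],
       [  0.        , 349.11609122, 197.45195181],
       [  0.        ,   0.        ,   1.        ]]), 'hand_eye': array([[ 2.27435580e-04, -9.61719210e-01, -2.74036695e-01,
         8.00183212e+01],
       [ 9.99999909e-01,  1.19702518e-04,  4.09855141e-04,
        -5.92566567e-02],
       [-3.61362680e-04, -2.74036763e-01,  9.61719149e-01,
        -1.66346503e+02],
       [ 0.00000000e+00,  0.00000000e+00,  0.00000000e+00,
         1.00000000e+00]])}
```

View pics/top0.png

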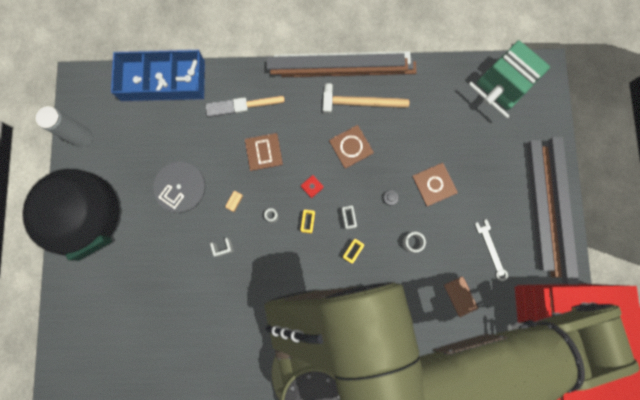

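View pics/scene0.png

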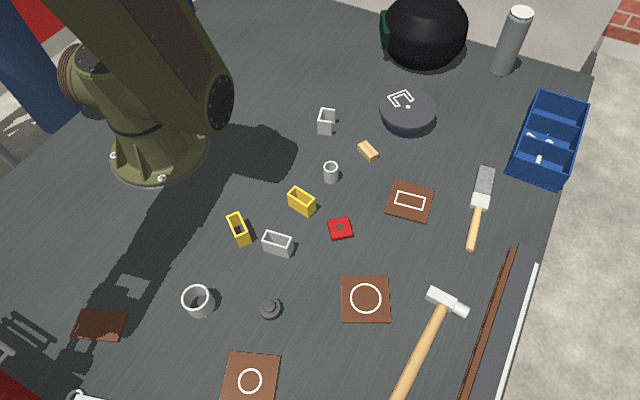

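View pics/wrist0.png

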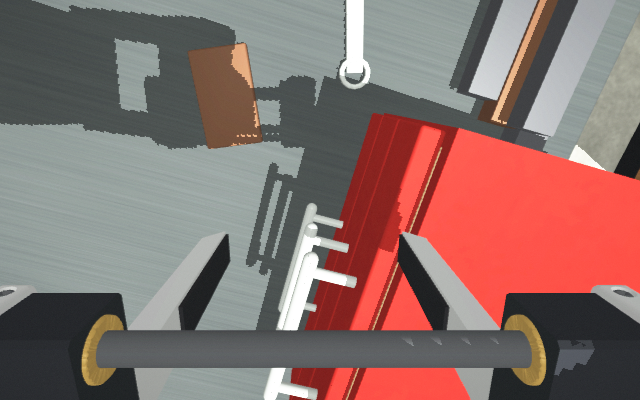

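The top view shows:
- the big tube at (415,241), small tube at (271,214) and channel at (221,247)
- three box tubes: bright steel at (348,217), yellow at (308,221) and (353,251)
- the plates: rectangle (263,151), big circle (351,146), small circle (435,184)
- the disc at (180,187), with the U on its lower left

The steel box fits box_tube; the yellow ones are look-alikes. I'll enlarge crops to confirm, and get coarse positions.

```bash
cat >> h.py <<'E'
from scipy.spatial.transform import Rotation as Ro
def load(tag): z=np.load(tag+'.npz'); return z['p'],z['d'],z['pos'],z['rot']
def cam(n,pos=None,rot=None):
    c=optics.get_calibration(n); K=c['intrinsics']
    if n=='wrist':
        T=np.eye(4); T[:3,:3]=Ro.from_euler('xyz',rot).as_matrix(); T[:3,3]=pos
        W=T@c['hand_eye']; return K,W[:3,:3],W[:3,3]
    return K,c['R'].T,-c['R'].T@c['t']
def onplane(C,uv,z):
    K,R,o=C; uv=np.atleast_2d(uv).astype(float)
    r=np.c_[uv,np.ones(len(uv))]@np.linalg.inv(K).T@R.T
    return o+r*((z-o[2])/r[:,2])[:,None]
def proj(C,X):
    K,R,o=C; c=(np.atleast_2d(X)-o)@R; q=c@K.T; return q[:,:2]/q[:,2:]
def cloud(C,d):
    K,R,o=C; v,u=np.mgrid[:d.shape[0],:d.shape[1]]
    r=np.stack([u,v,np.ones_like(u)],-1)@np.linalg.inv(K).T
    return (r*d[...,None])@R.T+o
E
python3 - <<'E'
from h import *
p,d,_,_=load('top0'); C=cam('top'); P=cloud(C,d)
for n,(u,v) in dict(big=(415,241),small=(271,214),box=(348,217),chan=(221,247),ybox=(308,221),ybox2=(353,251),pr=(263,151),pb=(351,146),ps=(435,184),disc=(180,187),knob=(391,197),block=(234,201),red=(312,187)).items():
    w=P[v-14:v+15,u-14:u+15].reshape(-1,3); z=np.percentile(w[:,2],[5,50,98]); print(n,onplane(C,(u,v),50 if n in('big','small','box','chan','disc','ybox','ybox2') else 8).round(0),z.round(1))
a=cv2.resize(p[120:270,140:470,::-1],None,fx=2.4,fy=2.4,interpolation=cv2.INTER_CUBIC); cv2.imwrite('pics/crop0.png',a)
E
```

```text
big [[ 360. -289.   50.]] [-3.4  2.1 53.5]
small [[446. 118.  50.]] [-3.   1.8 54. ]
box [[ 433. -102.   50.]] [-3.   2.1 53.6]
chan [[355. 261.  50.]] [-2.9  2.2 52.9]
ybox [[424.  12.  50.]] [-3.2  1.9 53.7]
ybox2 [[ 336. -113.   50.]] [-3.5  1.6 53.3]
pr [[645. 146.   8.]] [ 4.7  9.8 15.7]
pb [[ 653. -121.    8.]] [ 2.5  9.3 15.4]
ps [[ 530. -367.    8.]] [ 4.   8.7 14.8]
disc [[531. 382.  50.]] [47.3 51.4 57.2]
knob [[ 494. -234.    8.]] [-3.4  2.  30.6]
block [[493. 233.   8.]] [-3.1  2.4 27.4]
red [[530.  -0.   8.]] [-3.   2.9 21.8]
```

View pics/crop0.png

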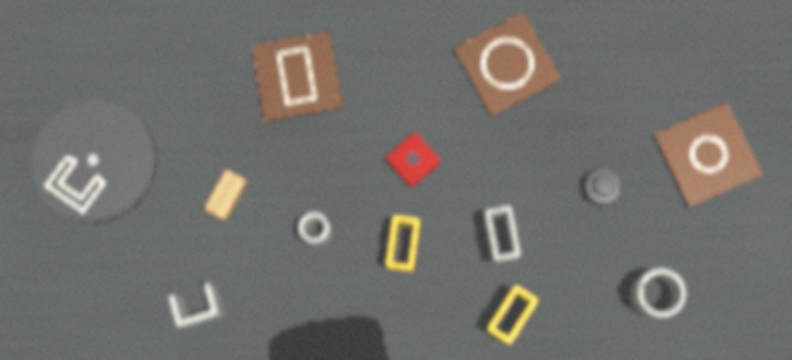

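The enlarged crop confirms it: the bright box (centre of crop, about 502,233) is steel and the two yellow ones are the look-alikes. The arm now goes to a survey pose over the big tube and the small-circle plate.

Emit:
jog_arm(
  deltas="50 -17 -50 -0.05 94; 100 -35 -50 -0.1 94; 155 -54 -50 -0.15 94; 210 -73 -50 -0.2 94; 265 -92 -50 -0.27 94; 310 -108 -50 -0.27 94; 348 -121 -50 -0.27 94; 348 -121 -50 -0.27 94; 348 -121 -50 -0.27 94; 348 -121 -50 -0.27 94",
)

```text
clock: 1.4
eef_pos: [449.3, -321.0, 269.5]
eef_rot: [3.142, 0.0, 0.54]
wrist_force: [-0.1, -0.4, 0.4]
finger_gap: 93.8
```

```bash
python3 - <<'E'
from h import *
p,d,s=grab('wrist','w1'); print(s['clock'],s['eef_pos'],s['eef_rot'],s['joints'])
E
```

```text
1.4 [ 449.32101454 -320.97163287  269.49213662] [3.14155134e+00 1.14451184e-04 5.39519958e-01] [-6.86564487e-01  2.71471847e-01  1.44113579e+00 -1.22912164e-04
  1.42898481e+00  3.44729251e-01]
```

View pics/w1.png

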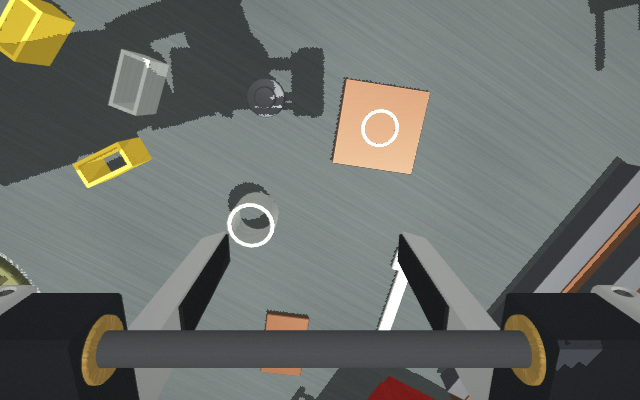

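The wrist view shows the big tube's rim at (251,225), the small chalk circle at (380,128), the steel box at (137,82), and yellow tubes at (35,30) and (112,163). Next, measure by fitting.

```bash
cat >> h.py <<'E'
from scipy.optimize import least_squares
def white(p,thr=200,sat=40):
    q=p.astype(int); return (q.min(-1)>thr)&(q.max(-1)-q.min(-1)<sat)
def ringfit(C,p,uv,z,rad,r0,thr=200,sat=60):
    m=white(p,thr,sat); v,u=np.nonzero(m); X=onplane(C,np.c_[u,v],z)[:,:2]
    c=onplane(C,uv,z)[0,:2]
    for w in (rad,1.0*5,5,5):
        if w==rad: s=np.hypot(*(X-c).T)<rad
        else: s=abs(np.hypot(*(X-c).T)-r0)<w
        Y=X[s]
        f=least_squares(lambda a:np.hypot(Y[:,0]-a[0],Y[:,1]-a[1])-a[2],[*c,r0],loss='soft_l1'); c=f.x[:2]
    return f.x, len(Y), np.sqrt(np.mean(f.fun**2))
E
python3 - <<'E'
from h import *
p,d,pos,rot=load('w1'); C=cam('wrist',pos,rot); P=cloud(C,d)
print(p[222:228,225:280:3].min(-1)[0], p[128,360:402].min(-1))
print('big rim',ringfit(C,p,(251,225),50,40,25.5))
print('chalk s',ringfit(C,p,(380,128),8,30,18))
for (u,v),r in (((251,225),30),((380,128),20)):
    print(np.percentile(P[v-r:v+r,u-r:u+r,2],[2,50,98]))
m=white(p); w=P[205:247,228:275][m[205:247,228:275]]; print(np.median(w[:,2]),w.std(0))
w=P[105:150,358:403][m[105:150,358:403]]; print(np.median(w[:,2]))
# from top camera
q,dt,_,_=load('top0'); T=cam('top')
print('top: big',ringfit(T,q,(415,241),50,40,25.5,150), 'chalk',ringfit(T,q,(435,184),8,30,18,150))
E
```

```text
[126 254 215 158 150 132 125  63  62  61  64  64  63  61  62 251 253 156
 128] [145 229 255 255 249 142 142 144 145 141 141 142 144 142 142 141 142 143
 143 141 142 142 141 141 141 142 141 142 145 144 144 144 144 143 143 226
 255 255 255 144 143 143]
big rim (array([ 356.65882966, -290.42644913,   25.4005555 ]), 523, np.float64(1.4019804575302968))
chalk s (array([ 529.20468282, -366.40536925,   20.66395391]), 384, np.float64(1.2257751472581428))
[-2.63440867e-01  3.02447977e+00  2.65214934e+02]
[ 7.56254855  9.22737322 11.12144969]
51.01113941379742 [20.72371128 18.14499237 26.11980644]
9.615278512620478
top: big (array([ 358.17855351, -289.92449221,   25.31451107]), 167, np.float64(2.459230298085286)) chalk (array([ 531.34016082, -366.4485521 ,   19.54931121]), 98, np.float64(2.0894660255226634))
```

Emit:
jog_arm(
  deltas="20 2 0 -0.17 94; 40 4 0 -0.34 94; 60 5 0 -0.51 94; 80 7 0 -0.68 94; 100 8 0 -0.85 94; 123 9 0 -1.02 94; 123 9 0 -1.19 94; 123 9 0 -1.36 94; 123 9 0 -1.5 94; 123 9 0 -1.57 94",
)

```text
clock: 2.7
eef_pos: [559.7, -265.4, 269.5]
eef_rot: [-3.142, 0.0, 2.113]
wrist_force: [0.8, -0.5, 0.6]
finger_gap: 93.9
```

```bash
python3 - <<'E'
from h import *
p,d,s=grab('wrist','w2'); print(s['clock'],s['eef_pos'],s['eef_rot'],abs(s['qd']).max())
E
```

```text
2.7 [ 559.68925147 -265.37672555  269.5140336 ] [-3.14158152e+00  4.43080101e-05  2.11309138e+00] 0.5264637838060977
```

View pics/w2.png

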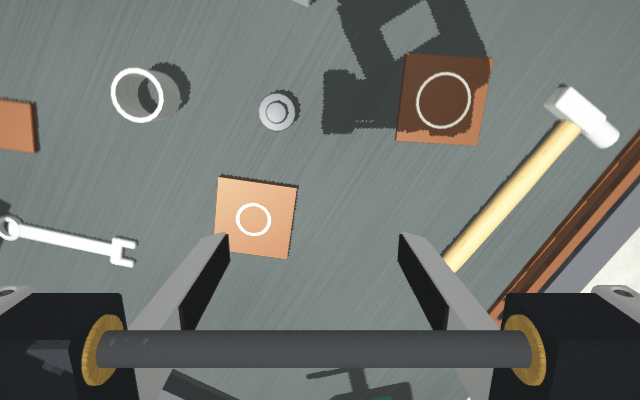

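The view shows the big rim (137,95), small chalk circle (253,219) and big chalk circle (443,100). The arm was still settling, so I'll grab it again.

```bash
python3 - <<'E'
from h import *
for i in range(4): p,d,s=grab('wrist','w3')
print(s['clock'],s['eef_pos'],s['eef_rot'],abs(s['qd']).max())
_,_,pos,rot=load('w3'); C=cam('wrist',pos,rot)
print('big rim',ringfit(C,p,(137,95),50,40,25.5))
print('chalk s',ringfit(C,p,(253,219),8,30,18))
for t in (110,130,150,170):print('chalk b',ringfit(C,p,(443,100),8,40,30.6,t,45))
E
```

```text
2.9 [ 559.87086439 -265.09709705  269.51196197] [3.14154483e+00 4.45290729e-05 2.10829408e+00] 0.0038964613446504804
big rim (array([ 356.5996691 , -290.45502105,   25.3929235 ]), 669, np.float64(1.3178448877352267))
chalk s (array([ 529.23373683, -366.80126174,   20.67429646]), 307, np.float64(1.224211847533543))
chalk b (array([ 651.79236312, -120.77557302,   30.57922579]), 517, np.float64(1.049110756109689))
chalk b (array([ 651.63618211, -120.80968135,   30.53084685]), 455, np.float64(0.9288636314099142))
chalk b (array([ 651.77176581, -120.74726124,   30.53029172]), 418, np.float64(0.8555536737922421))
chalk b (array([ 651.74209151, -120.83556642,   30.51051016]), 366, np.float64(0.7467548660185511))
```

The wrist views agree within 0.4 mm across 90° of yaw, which also confirms heights of 50 and 8 mm. Next, pick the big tube.

```bash
cat >> h.py <<'E'
def go(x,y,z,yaw=None,frm=None):
    if frm is None:
        s=manip.read_state(); frm=[*s['eef_pos'],s['eef_rot'][2]]
    a=frm[3]; dx,dy=x-frm[0],y-frm[1]
    tw=0 if yaw is None else -((yaw-a+np.pi)%(2*np.pi)-np.pi)
    print('tx %.1f ty %.1f tz %.1f tw %.3f'%(dx*np.cos(a)+dy*np.sin(a),dx*np.sin(a)-dy*np.cos(a),frm[2]-z,tw),'from',np.round(frm,2))
E
python3 -c "
from h import *
go(356.6,-290.4,28)"
```

```text
tx 82.3 ty -187.7 tz 241.5 tw 0.000 from [ 559.94 -264.99  269.5     2.11]
```

Emit:
jog_arm(
  deltas="20 -45 20 0 94; 40 -92 60 0 94; 61 -140 100 0 94; 82.3 -187.7 140 0 94; 82.3 -187.7 170 0 94; 82.3 -187.7 190 0 94; 82.3 -187.7 210 0 94; 82.3 -187.7 228 0 94; 82.3 -187.7 241.5 0 94; 82.3 -187.7 241.5 0 94",
  squeeze=25,
)

```text
clock: 4.2
eef_pos: [356.6, -290.4, 27.4]
eef_rot: [-3.141, -0.001, 2.11]
wrist_force: [-0.2, -0.0, 0.2]
finger_gap: 93.9
```

Emit:
jog_arm(
  deltas="0 0 0 0 64; 0 0 0 0 60; 0 0 0 0 58; 0 0 0 0 56; 0 0 0 0 54; 0 0 0 0 50; 0 0 0 0 50; 0 0 0 0 50; 0 0 0 0 50; 0 0 0 0 50",
  squeeze=25,
)

```text
clock: 5.45
eef_pos: [356.9, -290.6, 28.1]
eef_rot: [3.142, 0.0, 2.111]
wrist_force: [0.1, 1.1, 6.0]
finger_gap: 56.6
```

```bash
python3 -c "
from h import *
go(651.7,-120.8,110,frm=[356.6,-290.4,28,2.11]);print(manip.read_state()['wrist_force'])"
```

```text
tx -6.0 ty 340.3 tz -82.0 tw 0.000 from [ 356.6  -290.4    28.      2.11]
[0.11851373 1.12096482 6.02910677]
```

Emit:
jog_arm(
  deltas="0 0 -20 0 50; 0 0 -50 0 50; -1 30 -82 0 50; -1 85 -82 0 50; -2 140 -82 0 50; -3 195 -82 0 50; -4 250 -82 0 50; -5 300 -82 0 50; -6 340.3 -82 0 50; -6 340.3 -82 0 50",
)

```text
clock: 6.7
eef_pos: [652.7, -119.0, 108.2]
eef_rot: [-3.14, -0.001, 2.113]
wrist_force: [-1.0, -0.3, -3.7]
finger_gap: 56.2
```

```bash
python3 - <<'E'
from h import *
for i in range(2):p,d,s=grab('wrist','w4')
print(s)
go(651.7,-120.8,36)
E
```

```text
{'clock': 6.75, 'joints': array([-2.37349764e-01,  6.50183690e-01,  1.27556218e+00, -1.64093527e-04,
        1.21816466e+00, -7.78649196e-01]), 'qd': array([-0.02991367, -0.02959283,  0.03638679, -0.0032052 , -0.00296955,
       -0.00776604]), 'effort': array([  2.07605369, -72.09491014, -37.01812506,   0.17490054,
         0.08486004,   0.16262749]), 'eef_pos': array([ 651.62613932, -120.01956385,  108.34130337]), 'eef_rot': array([-3.13983458e+00, -1.51835454e-03,  2.11215127e+00]), 'wrist_force': array([-0.09469595,  0.05229155, -3.51722907]), 'moment': array([-0.07385507, -0.12479266,  0.06600826]), 'finger_gap': 56.56633209479224}
tx -0.4 ty 0.5 tz 72.7 tw 0.000 from [ 651.12 -120.72  108.72    2.11]
```

View pics/w4.png

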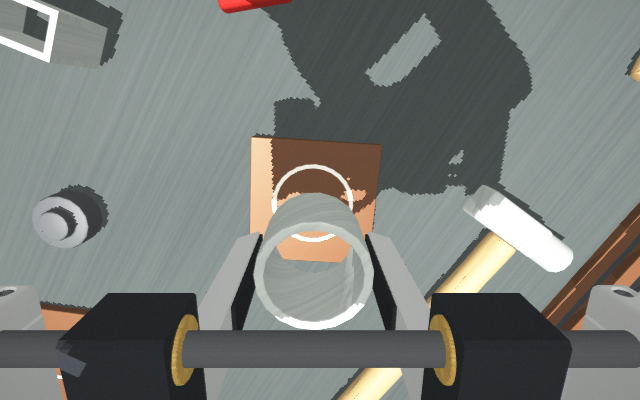

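The tube is held at (314,275), over the chalk circle at (313,203). Check how it sits in the jaws before lowering.

```bash
python3 - <<'E'
from h import *
p,d,pos,rot=load('w4'); C=cam('wrist',pos,rot); print(pos)
for t in (190,215): print(ringfit(C,p,(314,275),pos[2]+22,40,25.5,t))
print(ringfit(C,p,(313,203),8,36,30.5,170))
print(manip.read_state()['eef_pos'])
E
```

```text
[ 651.62613932 -120.01956385  108.34130337]
(array([ 651.49032971, -119.59960583,   25.57054004]), 1709, np.float64(1.4039619128918204))
(array([ 653.40096623, -121.85657684,   23.13817202]), 889, np.float64(1.3662828945835652))
(array([ 651.36409909, -121.61811754,   30.62102141]), 979, np.float64(1.7050957988847235))
[ 651.12345648 -120.71895664  108.72146621]
```

Emit:
jog_arm(
  deltas="0 0 15 0 50; 0 0 35 0 50; 0 0 52 0 50; 0 0 62 0 50; 0 0 67 0 50; 0 0 70 0 50; 0 0 71 0 50; 0 0 72 0 50; 0 0 72 0 50; 0 0 72 0 50",
)

```text
clock: 8.05
eef_pos: [651.9, -120.8, 38.1]
eef_rot: [3.141, 0.0, 2.111]
wrist_force: [0.1, 0.8, -2.8]
finger_gap: 56.6
```

Emit:
jog_arm(
  deltas="0 0 0.5 0 50; 0 0 0.9 0 50; 0 0 1.2 0 50; 0 0 1.5 0 50; 0 0 1.7 0 50; 0 0 1.9 0 50; 0 0 2.0 0 50; 0 0 2.1 0 50; 0 0 2.1 0 50; 0 0 2.1 0 50",
)

```text
clock: 9.3
eef_pos: [651.9, -120.8, 36.2]
eef_rot: [3.141, 0.0, 2.111]
wrist_force: [-3.2, 0.8, 4.1]
finger_gap: 56.5
```

Emit:
jog_arm(
  deltas="0 0 0 0 58; 0 0 0 0 60; 0 0 0 0 66; 0 0 0 0 80; 0 0 0 0 94; 0 0 0 0 94; 0 0 -15 0 94; 0 0 -40 0 94; 0 0 -80 0 94; 0 0 -130 0 94",
)

```text
clock: 10.55
eef_pos: [651.4, -120.7, 167.6]
eef_rot: [-3.141, -0.0, 2.111]
wrist_force: [-0.2, -0.1, 0.5]
finger_gap: 93.6
```

```bash
python3 - <<'E'
from h import *
for i in range(4):p,d,s=grab('wrist','w5')
print(s['eef_pos'],s['eef_rot'])
E
```

```text
[ 652.90684791 -121.00556801  169.96897257] [3.13717258 0.00432054 2.11080366]
```

View pics/w5.png

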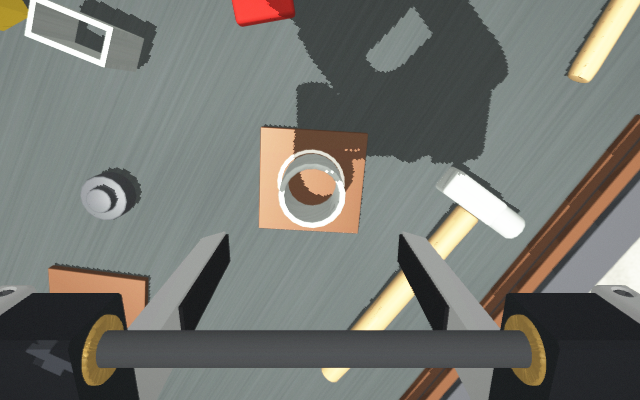

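The tube stands on the circle: rim at (311,195), with chalk visible on the far side. Measure it, and locate the steel box (68,32) too.

```bash
python3 - <<'E'
from h import *
for i in range(2):p,d,s=grab('wrist','w6')
_,_,pos,rot=load('w6'); C=cam('wrist',pos,rot); print(pos,rot)
for t in (170,200,220):print(ringfit(C,p,(311,195),58,34,25.5,t))
E
python3 - <<'E'
from h import *
p,d,pos,rot=load('w6')
cv2.imwrite('pics/c6.png',cv2.resize(p[120:240,250:375,::-1],None,fx=5,fy=5))
E
```

```text
[ 651.58581381 -120.7266279   165.91737121] [-3.14153335e+00 -2.40821099e-05  2.11078988e+00]
(array([ 651.13459057, -120.47960648,   25.46179306]), 1147, np.float64(1.721267268023579))
(array([ 649.99818857, -119.08163382,   26.66281954]), 766, np.float64(1.9461516964656727))
(array([ 650.60664118, -119.78218227,   26.12501612]), 680, np.float64(1.6529841960731184))
```

View pics/c6.png

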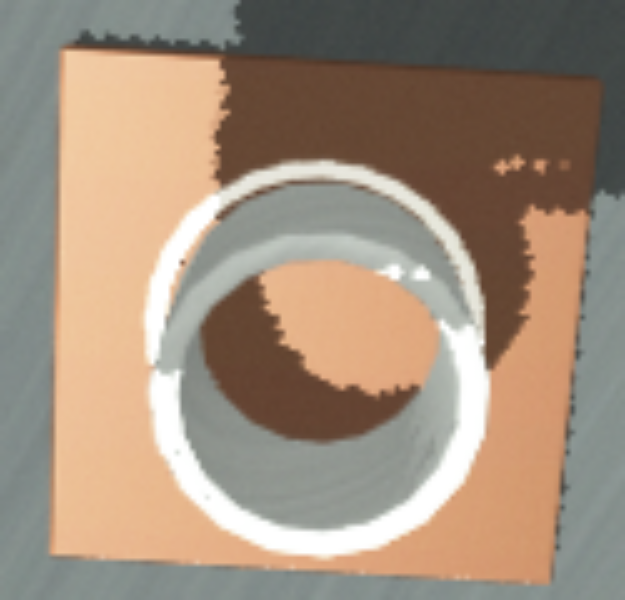

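The big tube is within about 0.5 mm. Next view covers the small tube, box and rectangle plate.

```bash
python3 -c "
from h import *
go(500,30,270,1.571)"
```

```text
tx 207.1 ty -52.4 tz -104.9 tw 0.540 from [ 651.39 -120.66  165.09    2.11]
```

Emit:
jog_arm(
  deltas="30 -8 -50 0.1 94; 75 -19 -105 0.2 94; 120 -30 -105 0.3 94; 165 -42 -105 0.45 94; 207 -52.4 -105 0.54 94; 207 -52.4 -105 0.54 94; 207 -52.4 -105 0.54 94; 207 -52.4 -105 0.54 94; 207 -52.4 -105 0.54 94; 207 -52.4 -105 0.54 94",
)

```text
clock: 12.1
eef_pos: [500.6, 29.5, 270.6]
eef_rot: [-3.141, -0.0, 1.57]
wrist_force: [-0.1, 0.5, 0.4]
finger_gap: 94.0
```

```bash
python3 - <<'E'
from h import *
for i in range(2):p,d,s=grab('wrist','w7')
print(s['clock'],s['eef_pos'],s['eef_rot'])
E
```

```text
12.15 [500.56375216  29.61370459 270.71118654] [-3.14133805e+00 -7.05945325e-06  1.57051006e+00]
```

View pics/w7.png

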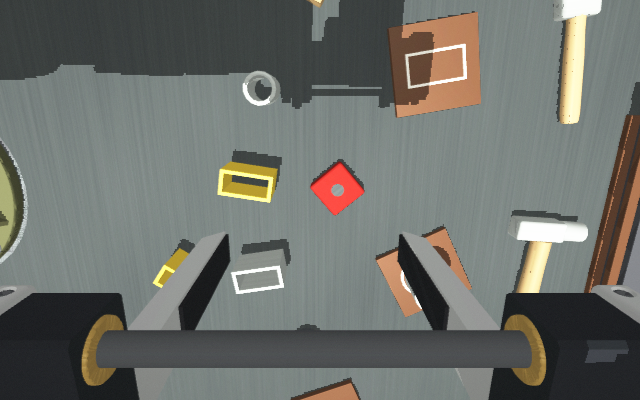

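It shows the small tube rim (261,88), chalk rectangle (436,66) and steel box rim (258,280). Measure all three.

```bash
cat >> h.py <<'E'
def comp(m,uv,r=12):
    n,l=cv2.connectedComponents(m.astype(np.uint8),connectivity=8)
    v,u=np.nonzero(m); i=np.argmin((u-uv[0])**2+(v-uv[1])**2); return l==l[v[i],u[i]]
def rectfit(C,m,z):
    v,u=np.nonzero(m); X=onplane(C,np.c_[u,v],z)[:,:2]
    # centroid+minAreaRect
    r=cv2.minAreaRect((X*10).astype(np.float32)); b=cv2.boxPoints(r)/10
    e=b[1]-b[0],b[2]-b[1]; L=[np.linalg.norm(k) for k in e]; k=int(np.argmax(L))
    return np.array(r[0])/10, sorted(L), np.arctan2(e[k][1],e[k][0])%np.pi, X.mean(0), len(X)
E
python3 - <<'E'
from h import *
p,d,pos,rot=load('w7'); C=cam('wrist',pos,rot)
for t in (150,180,200):
    m=white(p,t,60)
    print(t,'small',ringfit(C,p,(261,88),50,24,15.5,t))
    print('box',rectfit(C,comp(m,(280,268)),50)); 
for t in (110,140,180): print('chalk',rectfit(C,comp(white(p,t,50),(466,60)),8))
P=cloud(C,d); print(P[80:100,245:280,2].max(),P[270:290,235:285,2].max(), np.median(P[60:72,430:440,2]))
cv2.imwrite('pics/c7.png',np.vstack([cv2.resize(a,(800,300)) for a in (p[250:310,210:370,::-1],p[30:105,200:400,::-1])]))
E
```

```text
150 small (array([443.13493889, 119.63858242,  15.58006548]), 420, np.float64(1.4269033143921936))
box (array([ 430.92021484, -106.22866211]), [np.float32(31.513916), np.float32(61.92887)], np.float32(0.15542795), array([ 431.03403116, -105.91152113]), 545)
180 small (array([443.19954321, 119.96881827,  15.63551034]), 207, np.float64(1.3557240205915455))
box (array([ 431.27758789, -106.44530029]), [np.float32(30.917274), np.float32(61.291107)], np.float32(0.15548472), array([ 431.21855857, -106.10172216]), 485)
200 small (array([442.63979406, 119.33833454,  15.09149521]), 169, np.float64(1.3415969293935661))
box (array([ 431.52783203, -106.25152588]), [np.float32(30.75049), np.float32(60.60714)], np.float32(0.15856977), array([ 431.4306738 , -106.10090348]), 458)
chalk (array([641.87724609, 144.70393066]), [np.float32(38.670403), np.float32(68.84754)], np.float32(0.16417788), array([642.54610579, 145.24629087]), 584)
chalk (array([642.02866211, 144.74246826]), [np.float32(38.66895), np.float32(68.54253)], np.float32(0.16360387), array([644.65498834, 145.65128916]), 541)
chalk (array([642.20375977, 144.74866943]), [np.float32(38.67145), np.float32(68.18425)], np.float32(0.16458116), array([646.77989893, 145.86997354]), 501)
437.0582956798868 437.0582956798868 9.133102973274134
```

View pics/c7.png

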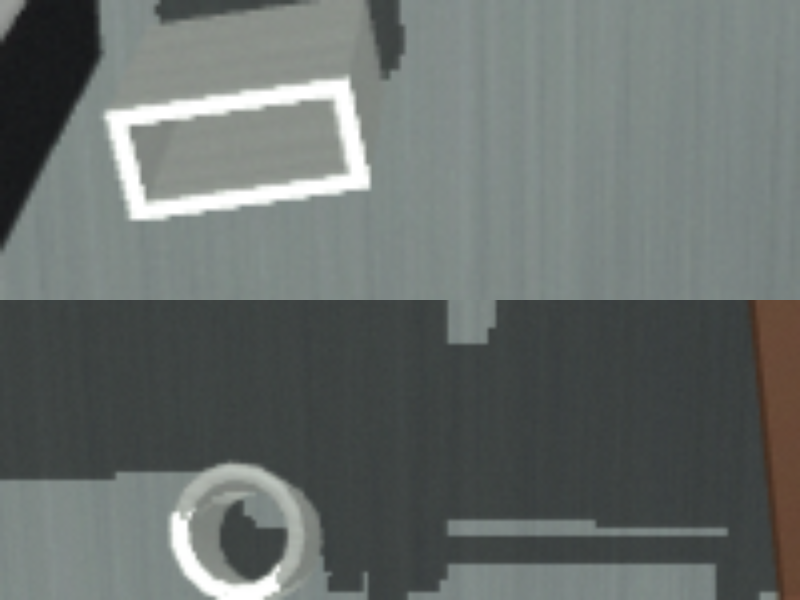

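```bash
python3 -c "
from h import *
go(443.1,119.7,28,1.571)"
```

```text
tx 90.0 ty -57.4 tz 242.8 tw -0.000 from [500.53  29.7  270.76   1.57]
```

Emit:
jog_arm(
  deltas="30 -19 30 0 80; 60 -38 75 0 70; 90 -57.4 120 0 70; 90 -57.4 160 0 70; 90 -57.4 190 0 70; 90 -57.4 210 0 70; 90 -57.4 225 0 70; 90 -57.4 236 0 70; 90 -57.4 242.8 0 70; 90 -57.4 242.8 0 70",
)

```text
clock: 13.45
eef_pos: [443.0, 119.8, 28.0]
eef_rot: [-3.141, 0.0, 1.571]
wrist_force: [-0.2, 0.6, 0.9]
finger_gap: 69.8
```

Emit:
jog_arm(
  deltas="0 0 0 0 50; 0 0 0 0 42; 0 0 0 0 39; 0 0 0 0 37; 0 0 0 0 35; 0 0 0 0 30; 0 0 0 0 30; 0 0 0 0 30; 0 0 0 0 30; 0 0 0 0 30",
)

```text
clock: 14.7
eef_pos: [443.1, 119.8, 28.1]
eef_rot: [3.141, -0.0, 1.571]
wrist_force: [-1.0, 0.8, 3.9]
finger_gap: 36.5
```

Emit:
jog_arm(
  deltas="0 0 -30 0 30; 0 0 -65 0 30; -30 5 -82 0 30; -80 14 -82 0 30; -135 24 -82 0 30; -190 34 -82 0 30; -245 43 -82 0 30; -300 53 -82 0 30; -355 63 -82 0 30; -405 72 -82 0 30",
)

```text
clock: 15.95
eef_pos: [514.8, -287.0, 109.4]
eef_rot: [-3.141, -0.001, 1.57]
wrist_force: [0.5, 0.0, -2.4]
finger_gap: 36.4
```

Emit:
jog_arm(
  deltas="-40 7 0 0 30; -65 11 0 0 30; -81.4 14.1 0 0 30; -81.4 14.1 0 0 30; -81.4 14.1 0 0 30; -81.4 14.1 0 0 30; -81.4 14.1 0 0 30; -81.4 14.1 0 0 30; -81.4 14.1 0 0 30; -81.4 14.1 0 0 30",
)

```text
clock: 17.2
eef_pos: [529.1, -366.5, 110.0]
eef_rot: [-3.142, -0.0, 1.571]
wrist_force: [-0.1, -0.1, -2.3]
finger_gap: 36.8
```

```bash
python3 - <<'E'
from h import *
p,d,s=grab('wrist','w8')
print(s['clock'],s['eef_pos'],s['eef_rot'],s['wrist_force'],s['finger_gap'])
E
```

```text
17.2 [ 529.12064397 -366.54553912  110.02393148] [-3.14157193e+00 -6.47292108e-05  1.57076393e+00] [-0.0631408  -0.13080912 -2.34727759] 36.78808747425817
```

View pics/w8.png

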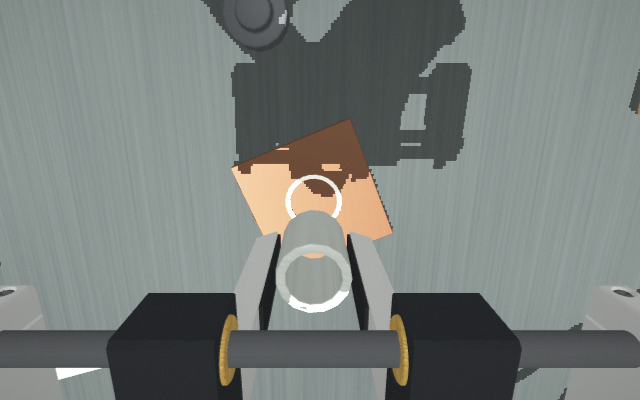

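```bash
python3 - <<'E'
from h import *
p,d,pos,rot=load('w8'); C=cam('wrist',pos,rot)
# predicted rim outlines if centred on TCP
im=p[:,:,::-1].copy(); a=np.linspace(0,2*np.pi,60)
for r in (13,18):
    q=proj(C,np.c_[pos[0]+r*np.cos(a),pos[1]+r*np.sin(a),np.full(60,pos[2]+22)])
    cv2.polylines(im,[np.round(q*8).astype(int)],True,(0,0,255),1,shift=3)
cv2.imwrite('pics/c8.png',cv2.resize(im[180:330,240:390],None,fx=4,fy=4,interpolation=cv2.INTER_NEAREST))
print(ringfit(C,p,(313,202),8,30,20.6,190))
E
```

```text
(array([ 529.1086666 , -366.50609933,   20.70589961]), 525, np.float64(1.1137954290246885))
```

View pics/c8.png

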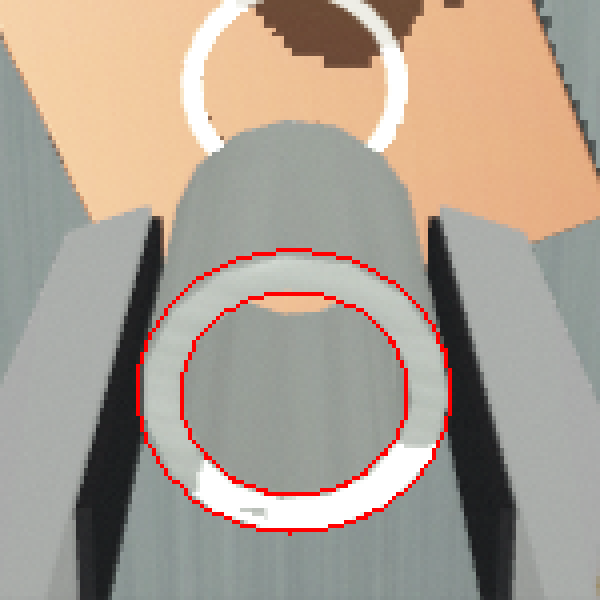

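The overlay of a rim centred on the TCP matches, so the tube is centred in the jaws and over the circle. Lowering.

Emit:
jog_arm(
  deltas="0 0 20 0 30; 0 0 40 0 30; 0 0 55 0 30; 0 0 64 0 30; 0 0 69 0 30; 0 0 71.5 0 30; 0 0 72.5 0 30; 0 0 73 0 30; 0 0 73.3 0 30; 0 0 73.5 0 30",
)

```text
clock: 18.5
eef_pos: [529.2, -366.6, 36.7]
eef_rot: [3.141, 0.0, 1.571]
wrist_force: [-0.2, -0.3, -2.8]
finger_gap: 36.7
```

Emit:
jog_arm(
  deltas="0 0 0.2 0 30; 0 0 0.3 0 30; 0 0 0.4 0 30; 0 0 0.5 0 30; 0 0 0.6 0 30; 0 0 0.7 0 30; 0 0 0.7 0 30; 0 0 0.7 0 30; 0 0 0.7 0 30; 0 0 0.7 0 30",
)

```text
clock: 19.75
eef_pos: [529.2, -366.6, 36.2]
eef_rot: [3.141, 0.0, 1.571]
wrist_force: [-4.3, 2.2, 5.1]
finger_gap: 36.8
```

Contact with about 7 N. Release and rise.

Emit:
jog_arm(
  deltas="0 0 0 0 38; 0 0 0 0 40; 0 0 0 0 46; 0 0 0 0 60; 0 0 0 0 70; 0 0 0 0 80; 0 0 -15 0 80; 0 0 -45 0 80; 0 0 -90 0 80; 0 0 -130 0 80",
)

```text
clock: 21.0
eef_pos: [529.2, -366.6, 168.8]
eef_rot: [3.14, 0.001, 1.571]
wrist_force: [-0.1, -0.7, -0.3]
finger_gap: 79.8
```

```bash
python3 - <<'E'
from h import *
for i in range(6):p,d,s=grab('wrist','w9')
pos,rot=s['eef_pos'],s['eef_rot']; C=cam('wrist',pos,rot)
print(s['clock'],pos,rot)
im=p[:,:,::-1].copy(); a=np.linspace(0,2*np.pi,60)
for r,z in ((13,58),(18,58),(19,8),(22.3,8)):
    q=proj(C,np.c_[529.1+r*np.cos(a),-366.5+r*np.sin(a),np.full(60,z)])
    cv2.polylines(im,[np.round(q*8).astype(int)],True,(0,0,255),1,shift=3)
b=np.hstack([p[130:260,250:380,::-1],im[130:260,250:380]])
cv2.imwrite('pics/c9.png',cv2.resize(b,None,fx=3,fy=4,interpolation=cv2.INTER_NEAREST))
E
```

```text
21.25 [ 528.94773922 -366.4358529   165.81631699] [-3.14143434e+00 -9.79684945e-05  1.57080045e+00]
```

View pics/c9.png

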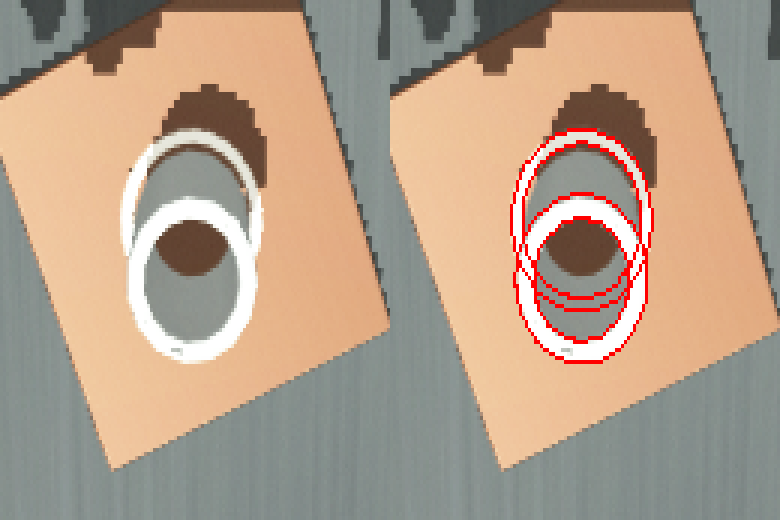

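Small tube well centred. Now view over the steel box.

```bash
python3 -c "
from h import *
go(431.2,-106.2,200,0.157)"
```

```text
tx 260.1 ty -97.6 tz -34.9 tw 1.414 from [ 528.77 -366.3   165.09    1.57]
```

Emit:
jog_arm(
  deltas="30 -10 -20 0.14 80; 75 -25 -35 0.3 70; 125 -45 -35 0.46 60; 175 -65 -35 0.62 60; 225 -85 -35 0.78 60; 260 -97.6 -35 0.94 60; 260 -97.6 -35 1.1 60; 260 -97.6 -35 1.26 60; 260 -97.6 -35 1.414 60; 260 -97.6 -35 1.414 60",
)

```text
clock: 22.55
eef_pos: [431.2, -106.4, 200.2]
eef_rot: [-3.141, 0.001, 0.158]
wrist_force: [-0.2, 0.6, 0.5]
finger_gap: 59.7
```

```bash
python3 - <<'E'
from h import *
for i in range(5):p,d,s=grab('wrist','w10')
pos,rot=s['eef_pos'],s['eef_rot']; C=cam('wrist',pos,rot)
print(s['clock'],pos,rot)
u,v=proj(C,[431,-106,50])[0].round().astype(int); print(u,v)
for t in (150,180,200): print(rectfit(C,comp(white(p,t,60),(u,v)),50))
E
```

```text
22.75 [ 431.43394845 -106.55723339  200.60049578] [-3.14135737e+00  4.78266280e-04  1.59296459e-01]
313 187
(array([ 406.8434082 , -169.81748047]), [np.float32(151.46771), np.float32(283.71182)], np.float32(1.0832679), array([ 396.57152593, -164.62313379]), 8201)
(array([ 431.32929688, -105.72591553]), [np.float32(30.760387), np.float32(60.180794)], np.float32(0.14587758), array([ 429.72456474, -105.42131632]), 857)
(array([ 423.32827148, -106.90144043]), [np.float32(30.760387), np.float32(44.00696)], np.float32(0.14587735), array([ 417.76215101, -107.17934972]), 533)
```

View pics/w10.png

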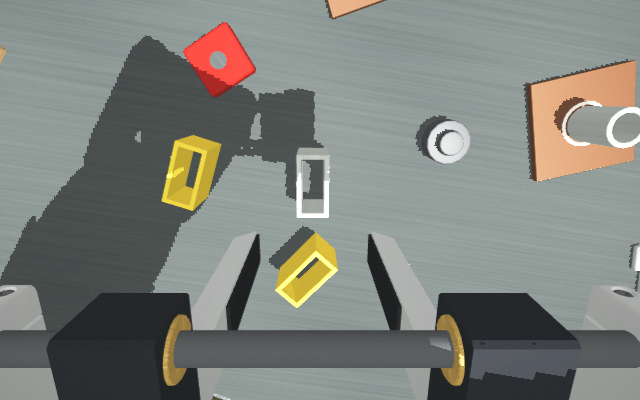

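The steel box's rim at (313,183) sits between the jaws; the yellow tubes at (190,173) and (307,268) stay clear. Picking the steel box.

Emit:
jog_arm(
  deltas="0 -0.3 40 0 60; 0 -0.3 80 0 60; 0 -0.3 110 0 60; 0 -0.3 135 0 60; 0 -0.3 150 0 60; 0 -0.3 160 0 60; 0 -0.3 167 0 60; 0 -0.3 172 0 60; 0 -0.3 172 0 50; 0 -0.3 172 0 40",
)

```text
clock: 24.05
eef_pos: [431.7, -106.3, 29.2]
eef_rot: [3.141, -0.001, 0.157]
wrist_force: [-0.0, 0.3, -0.0]
finger_gap: 43.2
```

Emit:
jog_arm(
  deltas="0 0 0 0 36; 0 0 0 0 33; 0 0 0 0 31; 0 0 0 0 29; 0 0 0 0 25; 0 0 0 0 25; 0 0 0 0 25; 0 0 -20 0 25; 0 0 -50 0 25; 0 0 -82 0 25",
)

```text
clock: 25.3
eef_pos: [431.1, -106.3, 111.2]
eef_rot: [-3.141, 0.001, 0.157]
wrist_force: [1.3, 0.4, -3.1]
finger_gap: 29.6
```

```bash
python3 -c "
from h import *
go(642,145,110,0.164)"
```

```text
tx 247.6 ty -215.3 tz 1.2 tw -0.007 from [ 4.3105e+02 -1.0630e+02  1.1123e+02  1.6000e-01]
```

Emit:
jog_arm(
  deltas="30 -26 0 0 25; 75 -65 0 0 25; 120 -104 0 0 25; 165 -143 0 0 25; 210 -182 0 0 25; 235 -204 0 -0.007 25; 247.6 -215.3 0 -0.007 25; 247.6 -215.3 0 -0.007 25; 247.6 -215.3 0 -0.007 25; 247.6 -215.3 0 -0.007 25",
)

```text
clock: 26.55
eef_pos: [642.2, 144.3, 110.9]
eef_rot: [3.141, 0.0, 0.163]
wrist_force: [0.0, -0.5, -2.9]
finger_gap: 29.9
```

```bash
python3 - <<'E'
from h import *
for i in range(4):p,d,s=grab('wrist','w11')
print(s['clock'],s['eef_pos'],s['eef_rot'],s['wrist_force'],s['finger_gap'])
E
```

```text
26.7 [642.3362363  144.65842452 111.05535683] [ 3.14154086e+00 -1.59551997e-04  1.63349550e-01] [ 0.85707324 -0.46832499 -2.97732251] 29.44085530522587
```

View pics/w11.png

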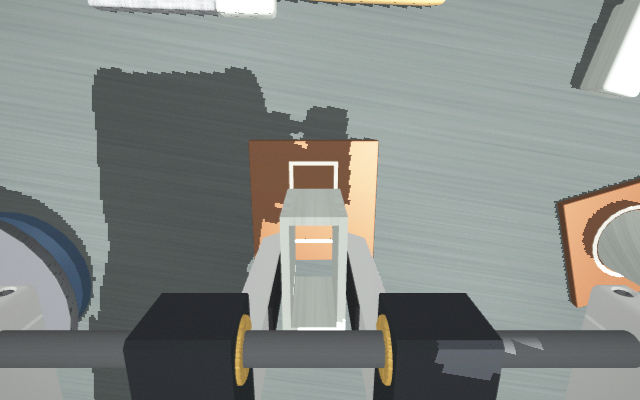

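The box is held at (314,260) with the chalk rectangle around (313,200). Overlay the predictions for both.

```bash
cat >> h.py <<'E'
def poly(im,C,pts,col=(0,0,255)):
    q=proj(C,pts); cv2.polylines(im,[np.round(q*8).astype(int)],True,col,1,shift=3)
def rect(cx,cy,yaw,L,W,z):
    a=np.array([[L,W],[-L,W],[-L,-W],[L,-W]])/2; c,s=np.cos(yaw),np.sin(yaw)
    return np.c_[a@np.array([[c,s],[-s,c]])+[cx,cy],np.full(4,z)]
E
python3 - <<'E'
from h import *
p,d,pos,rot=load('w11'); C=cam('wrist',pos,rot); im=p[:,:,::-1].copy()
poly(im,C,rect(pos[0],pos[1],rot[2],60,30,pos[2]+21.8)); poly(im,C,rect(pos[0],pos[1],rot[2],52,22,pos[2]+21.8))
poly(im,C,rect(642,144.8,.164,68.3,38.3,8),(255,0,0)); poly(im,C,rect(642,144.8,.164,62,32,8),(255,0,0));poly(im,C,rect(642,144.8,.164,100,100,8),(0,255,0))
cv2.imwrite('pics/c11.png',cv2.resize(im[130:340,240:390],None,fx=4,fy=2.8,interpolation=cv2.INTER_NEAREST))
E
```

```text
(no output)
```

View pics/c11.png

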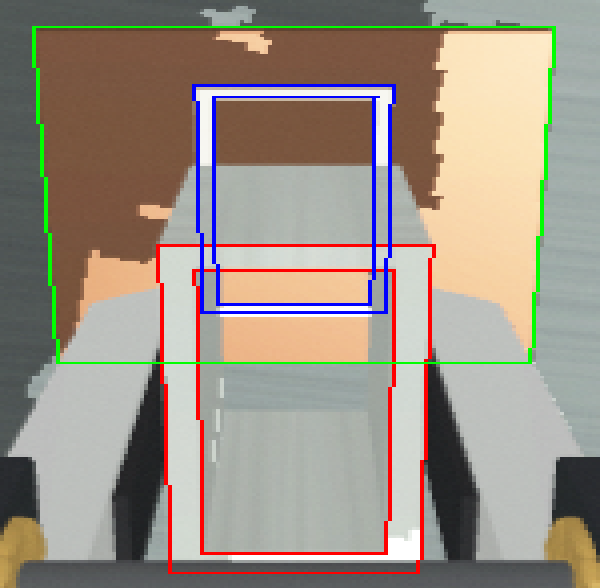

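```bash
python3 - <<'E'
from h import *
p,d,pos,rot=load('w11'); C=cam('wrist',pos,rot)
g=p.astype(int).min(-1)
print('col313',[(r,g[r,313]) for r in list(range(158,168))+list(range(235,250))])
print('row175',[(c,g[175,c]) for c in list(range(285,298))+list(range(330,343))])
for uv in ((313,162.5),(313,242)): print(onplane(C,uv,8))
# local axes
def loc(uv):
    X=onplane(C,uv,8)[0,:2]-[642,144.8]; c,s=np.cos(.164),np.sin(.164); return X@[c,s],X@[-s,c]
for uv in ((313,161),(313,164),(313,239),(313,243),(290,175),(337,175)): print(uv,np.round(loc(uv),1))
E
```

```text
col313 [(158, np.int64(64)), (159, np.int64(64)), (160, np.int64(72)), (161, np.int64(160)), (162, np.int64(241)), (163, np.int64(241)), (164, np.int64(239)), (165, np.int64(162)), (166, np.int64(60)), (167, np.int64(62)), (235, np.int64(147)), (236, np.int64(145)), (237, np.int64(149)), (238, np.int64(155)), (239, np.int64(246)), (240, np.int64(255)), (241, np.int64(255)), (242, np.int64(255)), (243, np.int64(146)), (244, np.int64(146)), (245, np.int64(145)), (246, np.int64(144)), (247, np.int64(144)), (248, np.int64(142)), (249, np.int64(142))]
row175 [(285, np.int64(63)), (286, np.int64(62)), (287, np.int64(65)), (288, np.int64(86)), (289, np.int64(183)), (290, np.int64(241)), (291, np.int64(241)), (292, np.int64(235)), (293, np.int64(107)), (294, np.int64(62)), (295, np.int64(62)), (296, np.int64(63)), (297, np.int64(64)), (330, np.int64(62)), (331, np.int64(63)), (332, np.int64(63)), (333, np.int64(112)), (334, np.int64(235)), (335, np.int64(241)), (336, np.int64(241)), (337, np.int64(234)), (338, np.int64(62)), (339, np.int64(61)), (340, np.int64(64)), (341, np.int64(62)), (342, np.int64(61))]
[[673.50207263 150.0370847    8.        ]]
[[607.47505408 139.15833565   8.        ]]
(313, 161) [33.1  0. ]
(313, 164) [30.8  0. ]
(313, 239) [-32.3   0.1]
(313, 243) [-35.9   0.1]
(290, 175) [22.  18.2]
(337, 175) [ 22.  -18.9]
```

```bash
python3 - <<'E'
from h import *
p,d,pos,rot=load('w11'); C=cam('wrist',pos,rot)
g=p.astype(int).min(-1)
print([(r,g[r,313]) for r in list(range(184,202))+list(range(222,232))]);print([(r,g[r,325]) for r in range(318,334)])
print([(c,g[285,c]) for c in range(276,296)],[(c,g[285,c]) for c in range(335,356)])
T=rect(pos[0],pos[1],rot[2],60,30,pos[2]+21.8); print(proj(C,T).round(1)); print(proj(C,rect(pos[0],pos[1],rot[2],52,22,pos[2]+21.8)).round(1))
go(641.4,144.6,36.4,.164,frm=[642.2,144.5,111,.163])
E
```

```text
[(184, np.int64(63)), (185, np.int64(62)), (186, np.int64(62)), (187, np.int64(63)), (188, np.int64(96)), (189, np.int64(174)), (190, np.int64(174)), (191, np.int64(175)), (192, np.int64(176)), (193, np.int64(177)), (194, np.int64(173)), (195, np.int64(173)), (196, np.int64(172)), (197, np.int64(174)), (198, np.int64(174)), (199, np.int64(173)), (200, np.int64(173)), (201, np.int64(175)), (222, np.int64(210)), (223, np.int64(210)), (224, np.int64(209)), (225, np.int64(194)), (226, np.int64(153)), (227, np.int64(152)), (228, np.int64(152)), (229, np.int64(149)), (230, np.int64(148)), (231, np.int64(149))]
[(318, np.int64(171)), (319, np.int64(171)), (320, np.int64(170)), (321, np.int64(172)), (322, np.int64(172)), (323, np.int64(173)), (324, np.int64(173)), (325, np.int64(173)), (326, np.int64(176)), (327, np.int64(231)), (328, np.int64(255)), (329, np.int64(255)), (330, np.int64(155)), (331, np.int64(75)), (332, np.int64(77)), (333, np.int64(80))]
[(276, np.int64(35)), (277, np.int64(33)), (278, np.int64(34)), (279, np.int64(34)), (280, np.int64(39)), (281, np.int64(106)), (282, np.i
[... 254 characters left out ...]
(294, np.int64(158)), (295, np.int64(170))] [(335, np.int64(158)), (336, np.int64(160)), (337, np.int64(179)), (338, np.int64(209)), (339, np.int64(210)), (340, np.int64(210)), (341, np.int64(209)), (342, np.int64(211)), (343, np.int64(211)), (344, np.int64(211)), (345, np.int64(199)), (346, np.int64(68)), (347, np.int64(34)), (348, np.int64(35)), (349, np.int64(34)), (350, np.int64(33)), (351, np.int64(36)), (352, np.int64(39)), (353, np.int64(37)), (354, np.int64(70)), (355, np.int64(173))]
[[279.1 216.9]
 [282.4 334.1]
 [344.3 334.1]
 [347.7 216.9]]
[[288.4 225.4]
 [290.5 327. ]
 [336.2 327. ]
 [338.4 225.4]]
tx -0.8 ty -0.2 tz 74.6 tw -0.001 from [6.422e+02 1.445e+02 1.110e+02 1.600e-01]
```

Emit:
jog_arm(
  deltas="-0.7 -0.2 15 0 25; -0.7 -0.2 30 0 25; -0.7 -0.2 42 0 25; -0.7 -0.2 50 0 25; -0.7 -0.2 50 0 25; -0.7 -0.2 50 0 25; -0.7 -0.2 50 0 25; -0.7 -0.2 50 0 25; -0.7 -0.2 50 0 25; -0.7 -0.2 50 0 25",
)

```text
clock: 28.0
eef_pos: [641.7, 145.1, 60.9]
eef_rot: [-3.142, -0.0, 0.164]
wrist_force: [0.2, -0.4, -2.5]
finger_gap: 30.2
```

```bash
python3 - <<'E'
from h import *
for i in range(3):
  p,d,s=grab('wrist','w12'); pos,rot=s['eef_pos'],s['eef_rot']
  C=cam('wrist',pos,rot); print(s['clock'],pos,rot)
  g=p.astype(int).min(-1)
print([(r,g[r,313]) for r in range(140,260)])
im=p[:,:,::-1].copy()
poly(im,C,rect(pos[0],pos[1],rot[2],65.3,35.3,8))
cv2.imwrite('pics/c12.png',cv2.resize(im[110:340,230:400],None,fx=4,fy=2.6,interpolation=cv2.INTER_NEAREST))
E
```

```text
28.0 [641.72571199 145.12219083  60.88876158] [-3.14157501e+00 -4.44830827e-05  1.63758673e-01]
28.05 [641.72361848 145.12699201  60.88475852] [-3.14158316e+00 -4.98641263e-05  1.63755176e-01]
28.1 [641.71427947 145.14592897  60.86675885] [-3.14157209e+00 -2.05306994e-06  1.63773184e-01]
[(140, np.int64(82)), (141, np.int64(79)), (142, np.int64(80)), (143, np.int64(80)), (144, np.int64(83)), (145, np.int64(84)), (146, np.int64(85)), (147, np.int64(80)), (148, np.int64(49)), (149, np.int64(58)), (150, np.int64(64)), (151, np.int64(65)), (152, np.int64(65)), (153, np.int64(64)), (154, np.int64(63)), (155, np.int64(63)), (156, np.int64(71)), (157, np.int64(169)), (158, np.int64(171)), (159, np.int64(169)), (160, np.int64(170)), (161, np.int64(171)), (162, np.int64(170)), (163, np.int64(169)), (164, np.int64(167)), (165, np.int64(169)), (166, np.int64(165)), (167, np.int64(64)), (168, np.int64(64)), (169, np.int64(64)), (170, np.int64(64)), (171, np.int64(65)), (172, np.int64(65)), (173, np.int64(78)), (174, np.int64(207)), (175, np.int64(242)), (176, np.int64(242)), (177, np.int64(242))
[... 1062 characters left out ...]
(60)), (227, np.int64(61)), (228, np.int64(61)), (229, np.int64(60)), (230, np.int64(59)), (231, np.int64(61)), (232, np.int64(62)), (233, np.int64(61)), (234, np.int64(61)), (235, np.int64(64)), (236, np.int64(62)), (237, np.int64(62)), (238, np.int64(61)), (239, np.int64(60)), (240, np.int64(60)), (241, np.int64(63)), (242, np.int64(60)), (243, np.int64(62)), (244, np.int64(65)), (245, np.int64(62)), (246, np.int64(59)), (247, np.int64(59)), (248, np.int64(63)), (249, np.int64(60)), (250, np.int64(61)), (251, np.int64(62)), (252, np.int64(63)), (253, np.int64(59)), (254, np.int64(63)), (255, np.int64(62)), (256, np.int64(61)), (257, np.int64(61)), (258, np.int64(65)), (259, np.int64(146))]
```

View pics/c12.png

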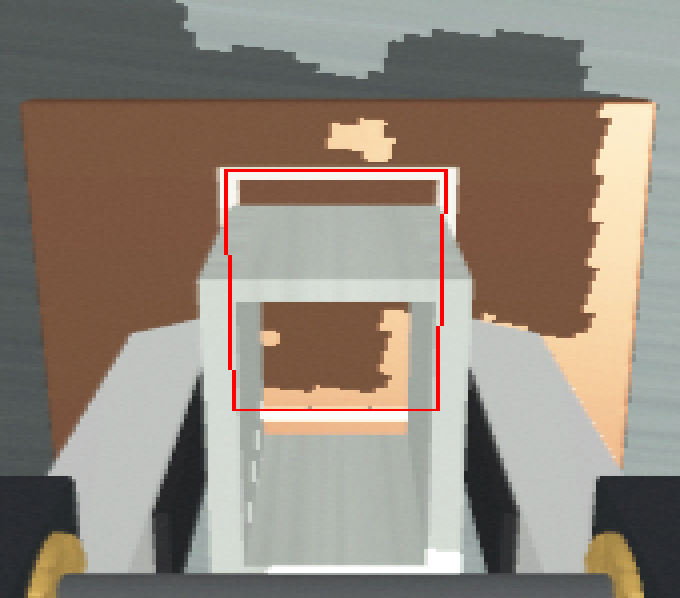

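Relative to the held box, the chalk sits about 1.0 mm further along tool -x and 0.5 mm along tool +y. Correct that and lower.

Emit:
jog_arm(
  deltas="-1 0.5 2 0 25; -1 0.5 7 0 25; -1 0.5 12 0 25; -1 0.5 16 0 25; -1 0.5 19 0 25; -1 0.5 21 0 25; -1 0.5 22 0 25; -1 0.5 22.8 0 25; -1 0.5 23.3 0 25; -1 0.5 23.6 0 25",
)

```text
clock: 29.4
eef_pos: [640.8, 144.5, 37.3]
eef_rot: [3.142, -0.0, 0.164]
wrist_force: [-0.1, 0.2, -2.0]
finger_gap: 29.7
```

Emit:
jog_arm(
  deltas="0 0 0.2 0 25; 0 0 0.3 0 25; 0 0 0.4 0 25; 0 0 0.5 0 25; 0 0 0.6 0 25; 0 0 0.7 0 25; 0 0 0.7 0 25; 0 0 0.7 0 25; 0 0 0.7 0 25; 0 0 0.7 0 25",
)

```text
clock: 30.65
eef_pos: [640.9, 144.5, 37.0]
eef_rot: [-3.142, -0.0, 0.164]
wrist_force: [-4.7, -0.2, 5.0]
finger_gap: 29.9
```

Emit:
jog_arm(
  deltas="0 0 0 0 32; 0 0 0 0 34; 0 0 0 0 40; 0 0 0 0 50; 0 0 0 0 60; 0 0 0 0 60; 0 0 -15 0 60; 0 0 -45 0 60; 0 0 -90 0 60; 0 0 -130 0 60",
)

```text
clock: 31.9
eef_pos: [640.9, 144.5, 169.5]
eef_rot: [-3.142, -0.002, 0.164]
wrist_force: [-0.4, -0.7, -0.1]
finger_gap: 59.8
```

```bash
python3 - <<'E'
from h import *
for i in range(7):p,d,s=grab('wrist','w13')
pos,rot=s['eef_pos'],s['eef_rot']; C=cam('wrist',pos,rot); print(s['clock'],pos,rot)
im=p[:,:,::-1].copy(); u,v=proj(C,[641,144.5,30])[0].astype(int)
print([ (t,rectfit(C,comp(white(p,t,60),(u+16,v+20)),58)) for t in (180,200)])
b=im[v-60:v+60,u-50:u+50].copy()
poly(im,C,rect(640.9,144.5,.164,65.3,35.3,8)); poly(im,C,rect(640.9,144.5,.164,60,30,58),(255,0,0))
cv2.imwrite('pics/c13.png',cv2.resize(np.hstack([b,im[v-60:v+60,u-50:u+50]]),None,fx=4,fy=4,interpolation=cv2.INTER_NEAREST))
E
```

```text
32.2 [640.38343029 144.41075495 165.7842307 ] [-3.14157895e+00  1.40488195e-03  1.63751917e-01]
[(180, (array([646.28496094, 145.12993164]), [np.float32(32.551308), np.float32(72.372154)], np.float32(0.16347821), array([646.0537933 , 144.94387211]), 1486)), (200, (array([646.28530273, 145.12858887]), [np.float32(32.525032), np.float32(72.39198)], np.float32(0.16281663), array([645.27079324, 144.52620928]), 1345))]
```

View pics/c13.png

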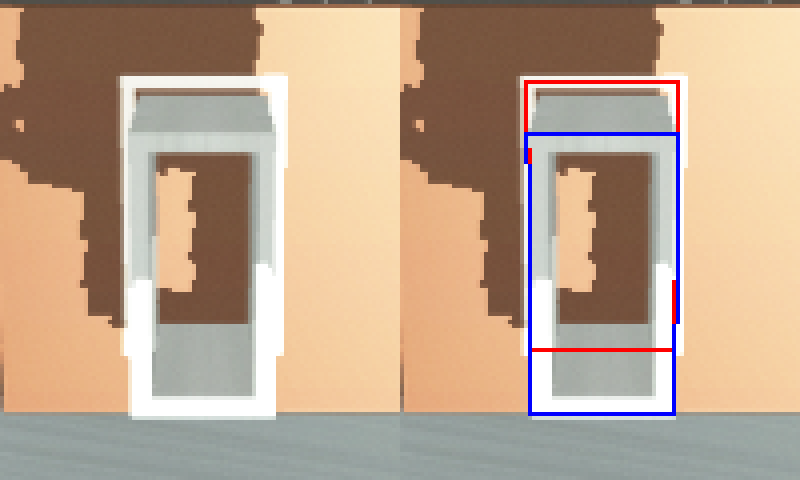

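The box is in place with even margins. Now view the channel and disc with the yaw near what the grip needs.

```bash
python3 -c "
from h import *
go(470,320,270,2.9,frm=[640.9,144.5,166.5,.164])"
```

```text
tx -140.0 ty -201.0 tz -103.5 tw -2.736 from [6.409e+02 1.445e+02 1.665e+02 1.600e-01]
```

Emit:
jog_arm(
  deltas="-10 -15 -40 -0.15 80; -35 -50 -80 -0.33 94; -60 -86 -103.5 -0.5 94; -86 -124 -103.5 -0.68 94; -112 -161 -103.5 -0.86 94; -140 -201 -103.5 -1.04 94; -140 -201 -103.5 -1.22 94; -140 -201 -103.5 -1.4 94; -140 -201 -103.5 -1.57 94; -140 -201 -103.5 -1.74 94",
)

```text
clock: 33.5
eef_pos: [469.7, 319.9, 269.1]
eef_rot: [-3.14, 0.0, 1.909]
wrist_force: [-0.6, -0.3, 0.6]
finger_gap: 94.1
```

```bash
python3 -c "
from h import *
go(470,320,270,2.9)"
```

```text
tx -0.0 ty 0.3 tz -0.9 tw -0.991 from [469.7  319.9  269.11   1.91]
```

Emit:
jog_arm(
  deltas="0 0 0 -0.18 94; 0 0 0 -0.36 94; 0 0 0 -0.54 94; 0 0 0 -0.72 94; 0 0 0 -0.9 94; 0 0 0 -0.99 94; 0 0 0 -0.99 94; 0 0 0 -0.99 94; 0 0 0 -0.99 94; 0 0 0 -0.99 94",
)

```text
clock: 34.75
eef_pos: [469.9, 320.0, 270.0]
eef_rot: [3.142, -0.0, 2.893]
wrist_force: [0.1, -0.1, -0.3]
finger_gap: 94.0
```

```bash
python3 - <<'E'
from h import *
for i in range(2):p,d,s=grab('wrist','w14')
print(s['clock'],s['eef_pos'],s['eef_rot'])
E
```

```text
34.8 [469.89929883 319.97660593 270.02787106] [-3.14159193e+00 -4.06780351e-05  2.89334638e+00]
```

View pics/w14.png

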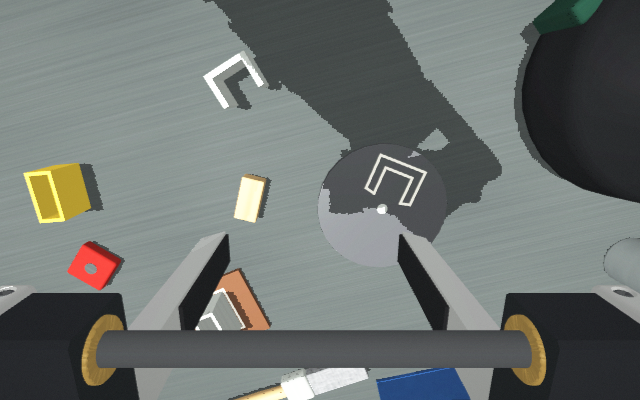

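The channel rim is at (233,78), opening to the lower right; the chalk U at (396,178) opens toward the disc's dot at (382,209). Fit both.

```bash
cat >> h.py <<'E'
def segd(X,poly_):
    D=[]
    for a,b in poly_:
        a,b=np.array(a,float),np.array(b,float); t=np.clip(((X-a)@(b-a))/((b-a)@(b-a)),0,1); D.append(np.hypot(*(X-a-t[:,None]*(b-a)).T))
    return np.min(D,0)
def Uchalk(o=2.6):
    v=[(-19-o,-25-o),(19+o,-25-o),(19+o,-19+o),(-13+o,-19+o),(-13+o,19-o),(19+o,19-o),(19+o,25+o),(-19-o,25+o)]
    return [(v[i],v[(i+1)%8]) for i in range(8)]
Umed=[((-16,-22),(-16,22)),((-16,22),(16,22)),((-16,-22),(16,-22))]
def ufit(X,segs,x0):
    def f(a):
        c,s=np.cos(a[2]),np.sin(a[2]); return segd((X-a[:2])@np.array([[c,-s],[s,c]]),segs)
    r=least_squares(f,x0,loss='soft_l1',f_scale=1.0,x_scale=[1,1,.02]); return r.x,np.sqrt(np.mean(r.fun**2))
def wpts(C,m,uv,z,rad):
    v,u=np.nonzero(m); X=onplane(C,np.c_[u,v],z)[:,:2]; c=onplane(C,uv,z)[0,:2]
    return X[np.hypot(*(X-c).T)<rad]
E
python3 - <<'E'
from h import *
p,d,pos,rot=load('w14'); C=cam('wrist',pos,rot)
g=p.astype(int).min(-1)
cc=onplane(C,(396,178),50)[0]; dot=onplane(C,(382,209),50)[0]; ch=onplane(C,(235,82),50)[0]
print(cc,dot,ch)
m=white(p,140,40); m&=~(cv2.dilate(((np.hypot(*(np.indices(m.shape)[::-1]-np.array([382,209])[:,None,None])))<9).astype(np.uint8),None)>0)
a0=np.arctan2(dot[1]-cc[1],dot[0]-cc[0])
for t in (140,160,180):
    mm=m&white(p,t,40); X=wpts(C,mm,(396,178),50,42)
    for o in (1.5,2.6): print('chalk',len(X),o,ufit(X,Uchalk(o),[*cc[:2],a0]))
for t in (190,215):
    X=wpts(C,white(p,t,40),(235,82),50,38)
    for a in (0,.3,.6): print('chan',len(X),ufit(X,Umed,[*ch[:2],a]))
v,u=np.nonzero(white(p,180,40)); k=np.hypot(u-382,v-209)<7; print('dot',onplane(C,[u[k].mean(),v[k].mean()],50))
im=p[:,:,::-1].copy()
cv2.imwrite('pics/c14.png',np.hstack([cv2.resize(im[40:120,190:280],None,fx=4.4,fy=4.4),cv2.resize(im[140:220,350:440],None,fx=4.4,fy=4.4)]))
P=cloud(C,d); print('disc z',np.median(P[215:240,350:380,2]), 'chan top z', np.percentile(P[50:110,200:265,2],98))
E
```

```text
[499.96753306 408.89310104  50.        ] [532.28262476 386.39941618  50.        ] [356.60121594 263.63054514  50.        ]
chalk 692 1.5 (array([502.44730897, 407.12885009,  -0.61355962]), np.float64(3.670629929148464))
chalk 692 2.6 (array([502.54703363, 407.08302341,  -0.61406903]), np.float64(3.3166557204619527))
chalk 635 1.5 (array([502.63303318, 407.03383819,  -0.61820801]), np.float64(2.8744621733539244))
chalk 635 2.6 (array([502.70294849, 406.99744728,  -0.61766666]), np.float64(2.5472644979370087))
chalk 590 1.5 (array([502.78602089, 407.00913855,  -0.61972918]), np.float64(1.342204359858893))
chalk 590 2.6 (array([502.84389427, 406.98117355,  -0.61943364]), np.float64(0.9281705182933305))
chan 713 (array([3.54102544e+02, 2.62103012e+02, 2.91714079e-01]), np.float64(2.010929635856497))
chan 713 (array([3.54102569e+02, 2.62103033e+02, 2.91724824e-01]), np.float64(2.010930767825244))
chan 713 (array([3.54102562e+02, 2.62103027e+02, 2.91721860e-01]), np.float64(2.0109304527082217))
chan 634 (array([3.54181662e+02, 2.62076956e+02, 2.94162176e-01]), np.float64(1.9540216270780777))
chan 634 (array([3.54202524e+02, 2.62062343e+02, 2.96147450e-01]), np.float64(1.9548997473345526))
chan 634 (array([3.54189161e+02, 2.62091853e+02, 2.92948818e-01]), np.float64(1.953552305254013))
dot [[531.85253636 385.73209303  50.        ]]
disc z 51.062210499581994 chan top z 52.21468806376803
```

View pics/c14.png

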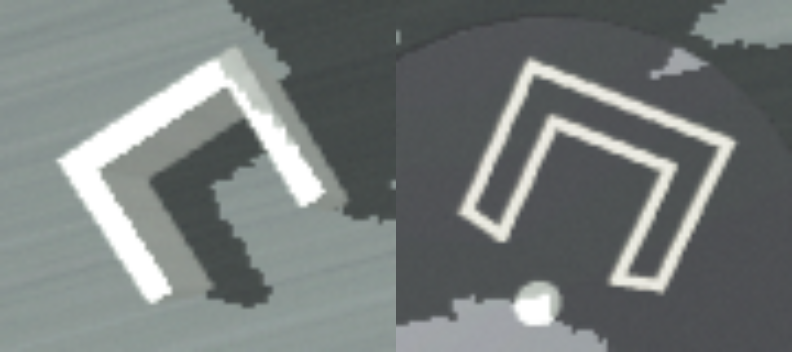

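Crop confirms both shapes: a steel channel, and a chalk U with the same opening sense relative to the disc centre. Move above the channel for a second view.

```bash
python3 -c "
from h import *
go(354.2,262.1,190,3.434)"
```

```text
tx 98.0 ty -84.5 tz 80.1 tw -0.541 from [469.91 319.96 270.06   2.89]
```

Emit:
jog_arm(
  deltas="25 -21 20 -0.15 80; 50 -42 40 -0.3 75; 75 -63 60 -0.45 75; 98 -84.5 80 -0.541 75; 98 -84.5 80 -0.541 75; 98 -84.5 80 -0.541 75; 98 -84.5 80 -0.541 75; 98 -84.5 80 -0.541 75; 98 -84.5 80 -0.541 75; 98 -84.5 80 -0.541 75",
)

```text
clock: 36.1
eef_pos: [354.2, 262.1, 190.1]
eef_rot: [-3.142, -0.0, -2.849]
wrist_force: [-1.0, -0.3, -0.3]
finger_gap: 75.1
```

```bash
python3 - <<'E'
from h import *
p,d,s=grab('wrist','w15'); pos,rot=s['eef_pos'],s['eef_rot']; C=cam('wrist',pos,rot); print(s['clock'],pos,rot)
uv=proj(C,[354,262,50])[0]; print(uv)
for z in (48,50,52):
  X=wpts(C,white(p,215,40),uv,z,38); print(z,ufit(X,Umed,[354,262,.29]))
im=p[:,:,::-1].copy(); u,v=uv.astype(int); cv2.imwrite('pics/c15.png',cv2.resize(im[v-60:v+60,u-80:u+80],None,fx=4.5,fy=4.5))
E
```

```text
36.1 [354.2289284  262.11732291 190.05455835] [-3.14156770e+00 -5.65177554e-05 -2.84851666e+00]
[313.3533828  189.24667617]
48 (array([3.54391604e+02, 2.62127219e+02, 2.96109404e-01]), np.float64(1.8493755803207454))
50 (array([3.54005716e+02, 2.61998420e+02, 2.97482516e-01]), np.float64(1.849150912093395))
52 (array([3.53604243e+02, 2.61881084e+02, 2.96661566e-01]), np.float64(1.8544984051421411))
```

View pics/c15.png

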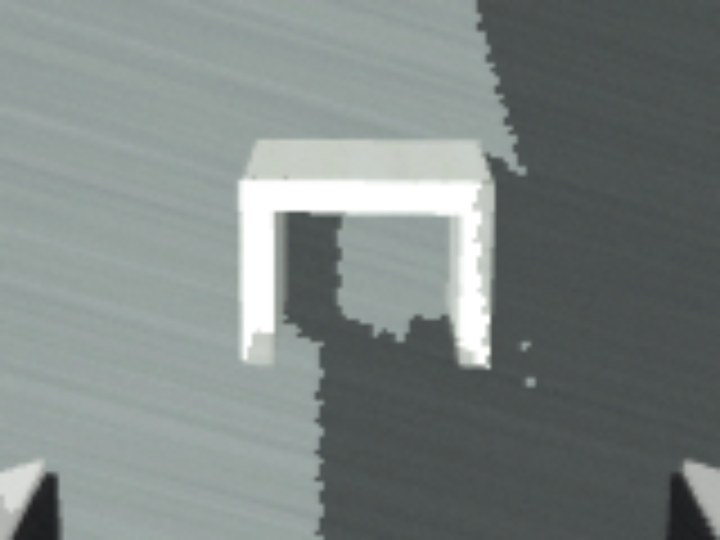

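Both views agree on the channel (354.1, 262.0, yaw 0.295, top at 50). Descend and grip across the flanges.

Emit:
jog_arm(
  deltas="0 0 40 0 75; 0 0 80 0 75; 0 0 110 0 75; 0 0 132 0 75; 0 0 146 0 75; 0 0 155 0 75; 0 0 160 0 75; 0 0 162 0 70; 0 0 162 0 65; 0 0 162 0 60",
)

```text
clock: 37.4
eef_pos: [354.3, 262.2, 28.4]
eef_rot: [3.141, 0.001, -2.848]
wrist_force: [-0.9, 0.4, -0.1]
finger_gap: 61.0
```

Emit:
jog_arm(
  deltas="0 0 0 0 56; 0 0 0 0 53; 0 0 0 0 51; 0 0 0 0 49; 0 0 0 0 45; 0 0 0 0 45; 0 0 0 0 45; 0 0 0 0 45; 0 0 0 0 45; 0 0 0 0 45",
)

```text
clock: 38.65
eef_pos: [354.2, 262.2, 28.1]
eef_rot: [3.141, 0.0, -2.848]
wrist_force: [-1.5, 2.8, 2.6]
finger_gap: 49.8
```

```bash
python3 -c "
from h import *
go(502.8,407,150,2.522,frm=[354.2,262.15,28.1,3.4345])"
```

```text
tx -184.1 ty 95.8 tz -121.9 tw 0.913 from [354.2  262.15  28.1    3.43]
```

Emit:
jog_arm(
  deltas="0 0 -20 0 45; 0 0 -55 0 45; 0 0 -95 0.1 45; -10 5 -122 0.25 45; -45 23 -122 0.4 45; -90 47 -122 0.55 45; -135 70 -122 0.7 45; -170 88 -122 0.85 45; -184 95.8 -122 0.913 45; -184 95.8 -122 0.913 45",
)

```text
clock: 39.9
eef_pos: [502.6, 406.8, 148.6]
eef_rot: [-3.14, -0.0, 2.522]
wrist_force: [-1.0, 0.2, -2.7]
finger_gap: 49.9
```

Emit:
jog_arm(
  deltas="0 0 0 0 45; 0 0 0 0 45; 0 0 0 0 45; 0 0 0 0 45; 0 0 0 0 45; 0 0 10 0 45; 0 0 20 0 45; 0 0 20 0 45; 0 0 20 0 45; 0 0 20 0 45",
)

```text
clock: 41.15
eef_pos: [502.8, 407.1, 130.4]
eef_rot: [3.141, 0.0, 2.522]
wrist_force: [-0.3, 0.1, -1.9]
finger_gap: 49.9
```

```bash
python3 - <<'E'
from h import *
for i in range(3):p,d,s=grab('wrist','w16')
pos,rot=s['eef_pos'],s['eef_rot']; C=cam('wrist',pos,rot); print(s['clock'],pos,rot,s['wrist_force'])
E
```

```text
41.25 [502.71242938 407.06224338 130.34963997] [3.14112723e+00 1.44396581e-04 2.52185260e+00] [-0.65263124  0.52028714 -2.66191989]
```

View pics/w16.png

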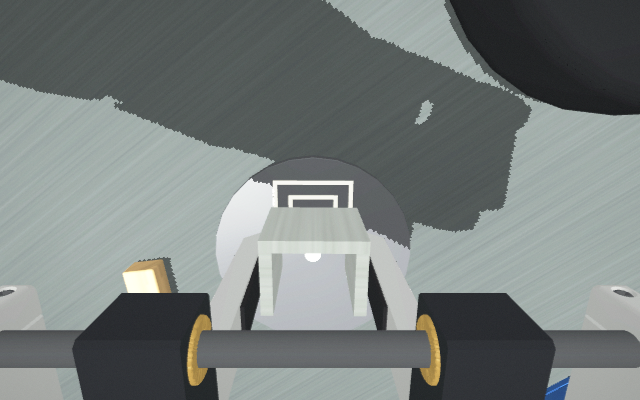

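The channel is held at (313,265), with the chalk U behind it at (313,190) in line. Overlay the target chalk position as if directly under the held channel.

```bash
cat >> h.py <<'E'
def Upts(x,y,yaw,z,o=0):
    v=np.array([a for a,b in Uchalk(o)]); c,s=np.cos(yaw),np.sin(yaw)
    return np.c_[v@np.array([[c,s],[-s,c]])+[x,y],np.full(8,z)]
def chk(tag,dz=22):
    p,d,pos,rot=load(tag); C=cam('wrist',pos,rot); im=p[:,:,::-1].copy(); yaw=rot[2]-np.pi
    poly(im,C,Upts(pos[0],pos[1],yaw,pos[2]+dz)); poly(im,C,Upts(pos[0],pos[1],yaw,50,2.6),(255,0,0))
    cv2.imwrite('pics/c_%s.png'%tag,cv2.resize(im[165:330,240:390],None,fx=5,fy=3.6,interpolation=cv2.INTER_NEAREST))
    X=wpts(C,white(p,185,40),proj(C,[pos[0],pos[1],50])[0],50,45)
    return p,C,pos,rot
E
python3 -c "
from h import *
chk('w16')"
```

```text
(no output)
```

View pics/c_w16.png

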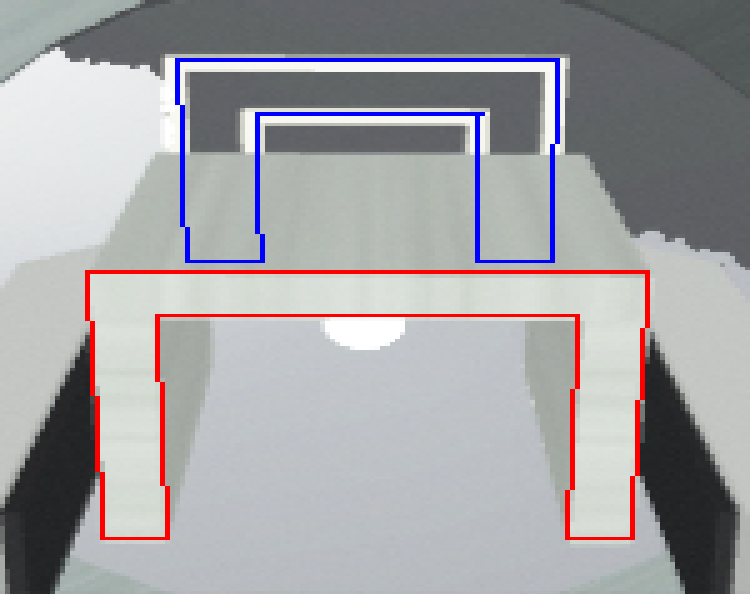

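```bash
cat >> h.py <<'E'
def chalkfit(tag,rmax,thr=215):
    p,d,pos,rot=load(tag); C=cam('wrist',pos,rot)
    m=white(p,thr,40); m[rmax:]=False; m[:140]=False; m[:,:272]=False; m[:,356:]=False
    v,u=np.nonzero(m); X=onplane(C,np.c_[u,v],50)[:,:2]
    for o in (2.2,2.6):
        a,e=ufit(X,Uchalk(o),[pos[0],pos[1],rot[2]-np.pi])
        dx,dy=a[0]-pos[0],a[1]-pos[1]; t=rot[2]
        print(len(X),o,a,e,'tool shift tx %.2f ty %.2f tw %.4f'%(dx*np.cos(t)+dy*np.sin(t),dx*np.sin(t)-dy*np.cos(t),-(a[2]-(t-np.pi))))
E
python3 -c "
from h import *
for t in (205,225): chalkfit('w16',207,t)"
```

```text
778 2.2 [502.80447485 406.4097975   -0.61865794] 0.9905116370768384 tool shift tx -0.45 ty -0.48 tw -0.0011
778 2.6 [502.89497653 406.35421784  -0.61864779] 0.9509083153748793 tool shift tx -0.56 ty -0.47 tw -0.0011
677 2.2 [502.69414255 406.17046848  -0.62646648] 0.9401826101275645 tool shift tx -0.50 ty -0.74 tw 0.0067
677 2.6 [502.79910949 406.11238946  -0.6264402 ] 0.8292588664247843 tool shift tx -0.62 ty -0.72 tw 0.0067
```

Emit:
jog_arm(
  deltas="-0.6 -0.6 10 0 45; -0.6 -0.6 20 0 45; -0.6 -0.6 28 0 45; -0.6 -0.6 34 0 45; -0.6 -0.6 38 0 45; -0.6 -0.6 40 0 45; -0.6 -0.6 40 0 45; -0.6 -0.6 40 0 45; -0.6 -0.6 40 0 45; -0.6 -0.6 40 0 45",
)

```text
clock: 42.55
eef_pos: [502.8, 406.2, 90.2]
eef_rot: [3.141, 0.0, 2.522]
wrist_force: [0.5, 0.1, -2.7]
finger_gap: 50.1
```

```bash
python3 - <<'E'
from h import *
for i in range(2):p,d,s=grab('wrist','w17')
pos,rot=s['eef_pos'],s['eef_rot']; print(s['clock'],pos,rot,s['wrist_force'])
chk('w17')
for t in (205,225): chalkfit('w17',192,t)
E
```

```text
42.6 [502.80202091 406.15870931  90.14932872] [3.14143473e+00 4.22269789e-05 2.52175202e+00] [-0.08484651 -0.34991948 -3.25715262]
0 2.2 [502.80202091 406.15870931  -0.61984064] nan tool shift tx 0.00 ty 0.00 tw -0.0000
0 2.6 [502.80202091 406.15870931  -0.61984064] nan tool shift tx 0.00 ty 0.00 tw -0.0000
0 2.2 [502.80202091 406.15870931  -0.61984064] nan tool shift tx 0.00 ty 0.00 tw -0.0000
0 2.6 [502.80202091 406.15870931  -0.61984064] nan tool shift tx 0.00 ty 0.00 tw -0.0000
  return _methods._mean(a, axis=axis, dtype=dtype,
  ret = ret.dtype.type(ret / rcount)
```

View pics/c_w17.png

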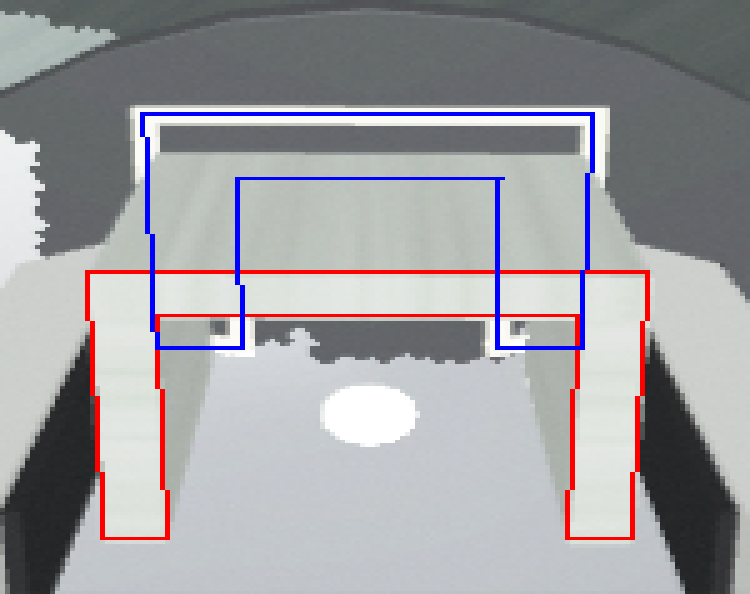

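View pics/w17.png

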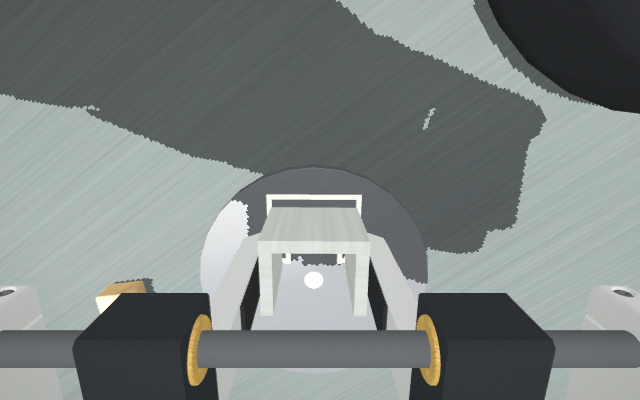

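It's aligned within about 0.3 mm. Lower close to contact, then approach in fine steps watching the force.

Emit:
jog_arm(
  deltas="-0.3 0 2 0 45; -0.3 0 5 0 45; -0.3 0 7.5 0 45; -0.3 0 9 0 45; -0.3 0 10 0 45; -0.3 0 10.6 0 45; -0.3 0 11 0 45; -0.3 0 11.2 0 45; -0.3 0 11.2 0 45; -0.3 0 11.2 0 45",
)

```text
clock: 43.9
eef_pos: [503.0, 406.0, 78.9]
eef_rot: [3.142, 0.0, 2.522]
wrist_force: [-0.8, 0.1, -2.7]
finger_gap: 49.9
```

Emit:
jog_arm(
  deltas="0 0 0.1 0 45; 0 0 0.1 0 45; 0 0 0.2 0 45; 0 0 0.2 0 45; 0 0 0.3 0 45; 0 0 0.3 0 45; 0 0 0.3 0 45; 0 0 0.3 0 45; 0 0 0.3 0 45; 0 0 0.3 0 45",
)

```text
clock: 45.15
eef_pos: [503.0, 406.0, 78.6]
eef_rot: [3.142, 0.0, 2.522]
wrist_force: [0.8, 0.0, -2.7]
finger_gap: 49.7
```

Emit:
jog_arm(
  deltas="0 0 0.05 0 45; 0 0 0.1 0 45; 0 0 0.15 0 45; 0 0 0.2 0 45; 0 0 0.2 0 45; 0 0 0.2 0 45; 0 0 0.2 0 45; 0 0 0.2 0 45; 0 0 0.2 0 45; 0 0 0.2 0 45",
)

```text
clock: 46.4
eef_pos: [503.0, 406.0, 78.3]
eef_rot: [-3.142, -0.0, 2.522]
wrist_force: [1.0, -0.3, -2.3]
finger_gap: 50.2
```

Emit:
jog_arm(
  deltas="0 0 0.05 0 45; 0 0 0.1 0 45; 0 0 0.15 0 45; 0 0 0.15 0 45; 0 0 0.15 0 45; 0 0 0.15 0 45; 0 0 0.15 0 45; 0 0 0.15 0 45; 0 0 0.15 0 45; 0 0 0.15 0 45",
)

```text
clock: 47.65
eef_pos: [503.0, 406.0, 78.2]
eef_rot: [-3.142, -0.0, 2.522]
wrist_force: [0.6, 0.3, -2.6]
finger_gap: 49.9
```

Emit:
jog_arm(
  deltas="0 0 0.05 0 45; 0 0 0.1 0 45; 0 0 0.15 0 45; 0 0 0.15 0 45; 0 0 0.15 0 45; 0 0 0.15 0 45; 0 0 0.15 0 45; 0 0 0.15 0 45; 0 0 0.15 0 45; 0 0 0.15 0 45",
)

```text
clock: 48.9
eef_pos: [503.1, 406.0, 78.2]
eef_rot: [3.141, 0.0, 2.522]
wrist_force: [-0.0, -0.1, 1.0]
finger_gap: 50.0
```

```bash
python3 -c "
from h import *
p,d,s=grab('wrist','w18');print(s['wrist_force'],s['eef_pos'],s['clock']); chk('w18')"
```

```text
[-0.04606784 -0.06747408  0.98125607] [503.08166962 405.98410684  78.15232608] 48.9
```

View pics/c_w18.png

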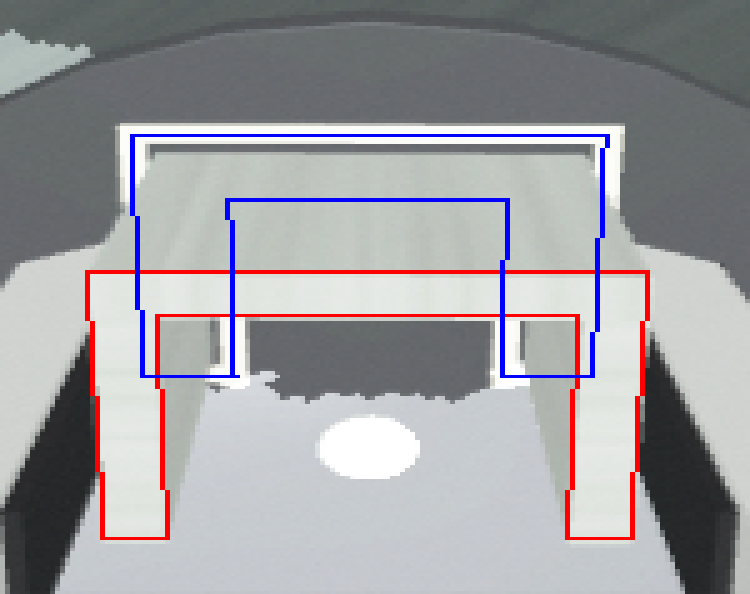

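Light contact at about 3.6 N and no side force. The chalk shows evenly all round: outer corners at (130,140) and (610,140), inner flange lines even on both sides. Release slowly and rise.

Emit:
jog_arm(
  deltas="0 0 0 0 50.5; 0 0 0 0 51.5; 0 0 0 0 53; 0 0 0 0 56; 0 0 0 0 62; 0 0 0 0 70; 0 0 0 0 75; 0 0 -8 0 75; 0 0 -25 0 75; 0 0 -50 0 75",
)

```text
clock: 50.2
eef_pos: [503.0, 405.9, 129.4]
eef_rot: [-3.141, -0.0, 2.522]
wrist_force: [-0.4, -0.6, -0.5]
finger_gap: 74.6
```

Emit:
jog_arm(
  deltas="0 0 -20 0 75; 0 0 -50 0 75; 0 0 -80 0 75; 0 0 -90 0 75; 0 0 -90 0 75; 0 0 -90 0 75; 0 0 -90 0 75; 0 0 -90 0 75; 0 0 -90 0 75; 0 0 -90 0 75",
)

```text
clock: 51.45
eef_pos: [503.0, 406.0, 218.0]
eef_rot: [-3.142, -0.0, 2.522]
wrist_force: [-0.2, 0.1, -0.5]
finger_gap: 75.0
```

```bash
python3 - <<'E'
from h import *
p,d,s=grab('wrist','w19'); pos,rot=s['eef_pos'],s['eef_rot']; C=cam('wrist',pos,rot); print(s['clock'],pos,rot)
im=p[:,:,::-1].copy(); u,v=proj(C,[503,406,75])[0].astype(int)
b=im[v-60:v+60,u-75:u+75].copy()
x,y,a=503.0,406.0,-.62
poly(im,C,Upts(x,y,a,100)); poly(im,C,Upts(x,y,a,50,2.6),(255,0,0))
cv2.imwrite('pics/c19.png',cv2.resize(np.hstack([b,im[v-60:v+60,u-75:u+75]]),None,fx=2.66,fy=4,interpolation=cv2.INTER_NEAREST))
for n in ('top','scene'): grab(n,n+'9')
E
```

```text
51.45 [503.00966358 405.97107553 217.99981223] [-3.14155181e+00 -4.16282430e-05  2.52180849e+00]
```

View pics/c19.png

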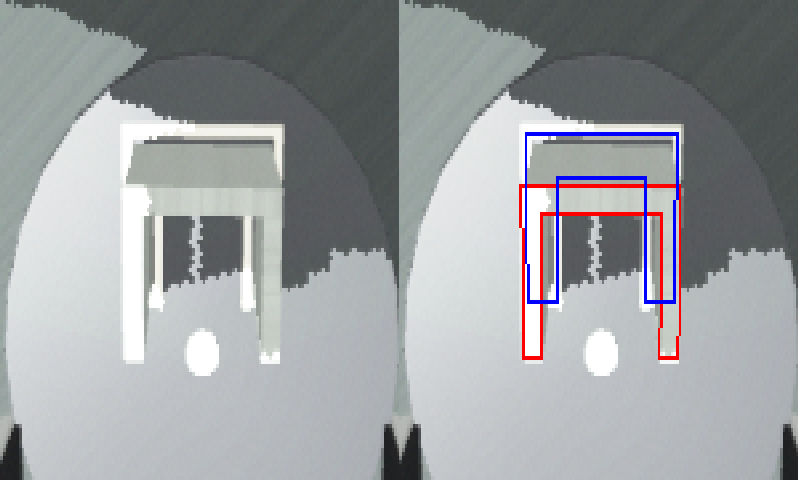

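View pics/scene9.png

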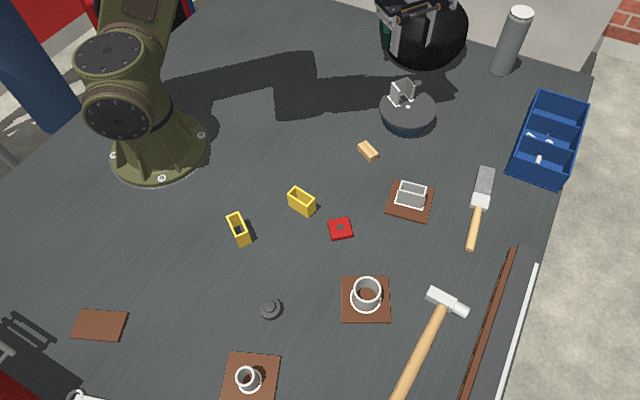

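The channel sits evenly on the U, which still lies at -0.62 rad. In the scene view all four stubs stand on their outlines and the yellow tubes are untouched. There's time for one closer check of the big tube, whose placing was the least certain.

```bash
python3 -c "
from h import *
go(645,-121,230,1.571)"
```

```text
tx -421.7 ty -346.5 tz -12.0 tw 0.951 from [503.   405.96 218.04   2.52]
```

Emit:
jog_arm(
  deltas="-30 -25 -12 0.1 75; -75 -62 -12 0.2 75; -122 -100 -12 0.3 75; -170 -140 -12 0.4 75; -218 -179 -12 0.5 75; -266 -218 -12 0.6 75; -314 -258 -12 0.75 75; -362 -297 -12 0.9 75; -400 -329 -12 0.951 75; -421.7 -346.5 -12 0.951 75",
)

```text
clock: 52.85
eef_pos: [645.1, -123.6, 229.8]
eef_rot: [-3.141, 0.0, 1.568]
wrist_force: [0.0, 0.4, -0.1]
finger_gap: 75.2
```

Emit:
jog_arm(
  deltas="0 0 0 0 75; 0 0 0 0 75; 0 0 0 0 75; 0 0 0 0 75; 0 0 0 0 75; 0 0 0 0 75; 0 0 0 0 75; 0 0 0 0 75; 0 0 0 0 75; 0 0 0 0 75",
)

```text
clock: 54.1
eef_pos: [645.0, -121.1, 230.0]
eef_rot: [-3.142, -0.0, 1.571]
wrist_force: [0.1, 0.1, -0.2]
finger_gap: 75.2
```

```bash
python3 - <<'E'
from h import *
p,d,s=grab('wrist','w20'); pos,rot=s['eef_pos'],s['eef_rot']; C=cam('wrist',pos,rot); print(s['clock'],pos,rot)
im=p[:,:,::-1].copy(); u,v=proj(C,[652,-121,30])[0].astype(int)
b=im[v-60:v+60,u-65:u+65].copy(); a=np.linspace(0,2*np.pi,80)
for r,z in ((28,58),(23,58),(30.6,8)): poly(im,C,np.c_[651.6+r*np.cos(a),-121+r*np.sin(a),np.full(80,z)])
for t in (150,180,210): print(ringfit(C,p,(u,v+8),58,32,25.5,t))
cv2.imwrite('pics/c20.png',cv2.resize(np.hstack([b,im[v-60:v+60,u-65:u+65]]),None,fx=3,fy=4,interpolation=cv2.INTER_NEAREST))
E
```

```text
54.1 [ 645.0022175  -121.06406555  230.03046879] [-3.14156862e+00 -1.11121482e-05  1.57075547e+00]
(array([ 651.42117995, -120.26950075,   25.59375196]), 907, np.float64(1.802732064277648))
(array([ 651.51892934, -120.44490648,   25.59890713]), 844, np.float64(1.725876476215289))
(array([ 651.58508489, -120.50352469,   25.59920494]), 767, np.float64(1.5881000311095494))
```

View pics/c20.png

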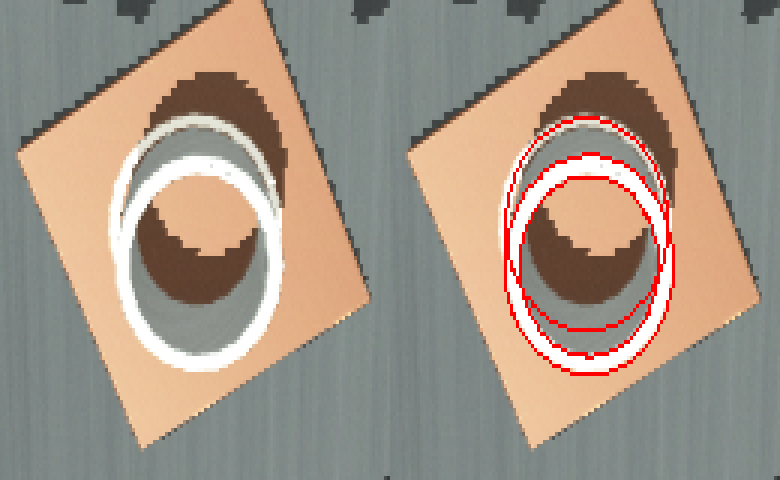

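```bash
python3 - <<'E'
from h import *
p,d,pos,rot=load('w20'); C=cam('wrist',pos,rot)
u,v=proj(C,[652,-121,30])[0].astype(int)
# chalk: pixels outside tube rim/wall: above rim
m=white(p,150,45); vv,uu=np.nonzero(m); 
X=onplane(C,np.c_[uu,vv],8)[:,:2]; R=onplane(C,np.c_[uu,vv],58)[:,:2]
k=(abs(np.hypot(*(X-[651,-120.8]).T)-30.5)<4)&(np.hypot(*(R-[651.5,-120.4]).T)>29.5)
Y=X[k]; print(len(Y))
for r in (30.4,30.6):
  f=least_squares(lambda a:np.hypot(*(Y-a).T)-r,[651,-121],loss='soft_l1'); print(r,f.x,np.sqrt(np.mean(f.fun**2)))
# tube rim restricted
m=white(p,215,45); vv,uu=np.nonzero(m); R=onplane(C,np.c_[uu,vv],58)[:,:2]; Xc=onplane(C,np.c_[uu,vv],8)[:,:2]
k=(abs(np.hypot(*(R-[651.5,-120.4]).T)-25.5)<3.5)&(abs(np.hypot(*(Xc-[650.9,-120.9]).T)-30.5)>3); Y=R[k]
f=least_squares(lambda a:np.hypot(*(Y-a).T)-25.5,[651,-121],loss='soft_l1'); print('tube',len(Y),f.x,np.sqrt(np.mean(f.fun**2)))
E
```

```text
233
30.4 [ 651.07551979 -121.21527175] 1.0516346034289907
30.6 [ 651.11077302 -121.46288097] 1.027341485249202
tube 580 [ 651.67254173 -120.71447569] 1.3074802922258895
```

The big tube is about 0.8 mm off its circle's centre, at the limit of what I can measure and with the chalk still showing around it. I'll leave it undisturbed and hand in.

```bash
python3 -c "
from h import *
s=manip.read_state();print(s['clock'],s['wrist_force'],s['finger_gap']);print(workorder.sign_off())"
```

```text
54.15 [-0.1138563  -0.46978786 -0.0736539 ] 74.74531336983094
the job is handed in; nothing more can be done
None
```

All four steel stubs stand upright on their matching chalk outlines, and I handed the job in at 54 s with the gripper open and clear.

- **Order and force:** I placed the big tube first, then the small tube, the rectangular tube and the channel. Each was lowered in fine steps to light contact, 4–8 N, before release.
- **Final checks:** The small tube and the rectangular tube sit with even chalk margins. The channel sits evenly on the U, open side towards the disc's centre. The chalk U read the same angle after release (about -0.62 rad), so the turntable did not turn measurably.
- **Least exact:** The last check put the big tube about 0.8 mm off its circle's centre. I left it, judging that better than disturbing it again.
- **Disagreements:** Different camera views disagreed by about 1 mm on the chalk rectangle and by up to 2 mm between the top and wrist cameras. I used close wrist views for the final alignment of the small tube, the rectangular tube and the channel.
- **Look-alikes:** I did not touch the two yellow tubes.

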